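# Cull a batch of metallography mounts and pack the sound ones in two layers

## Robot

A 6-joint arm with a two-finger parallel gripper is mounted at the origin on a cart in front of the work surface, level with it; the furniture and walls round the work are solid. World frame = base frame: x ahead of the robot, y to its left, z up, the work surface at z = 0. Lengths are in m, angles in degrees, forces in N, time in s.
With the tool pointing down it reaches from about 0.35 to 0.875 m from the base axis. Payload 4.2 kg.
Tool frame: the origin (TCP) lies at the very end of the fingers, on their centre line; the grasp point (between the pads) lies 19 mm behind it; z points along the fingers, y is the line along which they close (so a half turn about z gives the same grasp; the last joint's range is limited). The gripper opens to 87 mm and grips with 3 to 60 N. Pads are 19 mm wide; open, the fingers measure 117 mm over their backs; the gripper's body (75 mm by 190 mm) begins 51 mm behind the grasp point.
Start: joints at [-58.064, 22.042, 0.453, 0, -68.411, -14.817], TCP at [0.184, -0.597, 0.223] pointing down, gripper open.
Joint ranges: [-179.83, 179.83], [-69.29, 118.12], [-61.27, 80.66], [-181.25, 117.63], [-171.15, -9.14], [-177.46, 177.46]. Speed limits (degrees/s): [159.86, 159.86, 180, 180, 180, 180].

## Interface

Orientations are given as a 3x3 rotation matrix whose columns are the frame's x, y, z axes.
In Python, from station import sense, cams, r gives the robot as it stands. The module is installed in compiled form; this text tells all that it offers.
- The arm moves only by the tool step_arm, never from a script. Its argument "targets" is text: rows parted by semicolons, each of 4 numbers parted by spaces: the shift along the tool's x, y, z in cm, then the turn about the tool's z in degrees. In form: x y z turn; .... A call has 1 to 12 rows; each row shifts and turns the commanded pose from where the row before left it, along the tool's axes as they then stand; what a row does not reach is not made up. A row lasts 1/12 s, in which the tool goes at most 41.7 mm and 7.16 degrees, less where a joint would pass 70% of its speed; a pose out of reach is approached as far as the arm can. A call with a gripper value outside its range is refused whole. "claw" is the finger opening in cm, from 0 to 8.7, set as the call begins (left out, the last holds). The fingers move at their own pace and stop on an object; the grip force is fixed at half the most. Time passes only in rows, so rows that do not move let the fingers close. It gives the time, the measured TCP pose, the force, the opening and the grip force at its end, in the units of the state.
- sense(): the state, without advancing time (a new reading comes with each control period).
- cams.capture(name): name is "scene" or "top"; returns a dict with "frame" (420x560x3 uint8, blue, green, red), "vertical_fov" (degrees; the focal length in pixels is half the picture's height over the tangent of half this angle, whatever the lens; pixels are square), "cx", "cy" (the principal point, pixels), "eye" and "rotation" of the camera in the world. Camera axes: x right, y down, z forward; pixel columns grow to the right and rows downward; lengths in m; the calibration is good to about 2 mm. A picture is of the moment at which its call begins. There is no depth.
- r.finish_job(): hands the job in; it is judged then, once.
The state is a dict: "time_s": time; "joints": joint angles; "joint_velocities": joint speeds; "effort": joint torques, N m; "tcp_pos": TCP position; "ee_rot": TCP orientation; "wrist_force": force on the tool from outside, world axes, zero at the start; "moment": the same for the moment, N m; "gripper_width": opening from 0.0 (shut) to 1.0 (fully open); "gripper_force": force on a finger pad.
Only numpy, scipy, OpenCV 4.12 (cv2) and the standard library are available. Lean on these libraries where they do the work, as an engineer would, in place of code of your own. Each camera call takes 0.05 s, during which the arm holds its last target. There are 200 camera calls.

## Task

Pack this batch of metallography mounts: every odd-shaped one (too short, slanted, or with a piece of its rim broken off) goes into the shallow white reject tray. Stand all the sound wide mounts, polished face up, on the floor of the archive box, lay the separator plate level on them with its grip bar up, stand the sound narrow mounts face up on the plate, and close the box with its lid, fully down all round.

Things in the scene. Friction and masses are not known exactly. Their poses are not given: they have to be found in the camera images.
- large_1: sound wide mount: a flat disc of black resin with a bright steel rectangle set in its polished top face, 40 mm diameter, 20 mm high, about 65 g; origin at the centre of its underside, z up through the polished face. Three or four of these are present; absent ones have no pose.
- large_2: sound wide mount: a flat disc of black resin with a bright steel rectangle set in its polished top face, 40 mm diameter, 20 mm high, about 65 g; origin at the centre of its underside, z up through the polished face. Three or four of these are present.
- large_3: sound wide mount: a flat disc of black resin with a bright steel rectangle set in its polished top face, 40 mm diameter, 20 mm high, about 65 g; origin at the centre of its underside, z up through the polished face. Three or four of these are present.
- large_4: sound wide mount: a flat disc of black resin with a bright steel rectangle set in its polished top face, 40 mm diameter, 20 mm high, about 65 g; origin at the centre of its underside, z up through the polished face. Three or four of these are present.
- small_1: sound narrow mount: as the wide ones but 30 mm diameter, 20 mm high, about 37 g; origin at the centre of its underside, z up through the polished face. One or two are present.
- small_2: sound narrow mount: as the wide ones but 30 mm diameter, 20 mm high, about 37 g; origin at the centre of its underside, z up through the polished face. One or two are present.
- short_mount: odd-shaped mount, may be absent: a 40 mm disc only 9 mm high; origin at the centre of its underside, z up.
- slanted_mount: odd-shaped mount, may be absent: a 40 mm disc whose top face slopes from 20 mm high at its -x side down to 7 mm at its +x side (flat underside, upright round wall, so it is best gripped along its y); origin at the centre of its underside, z up.
- chipped_mount: odd-shaped mount, may be absent: a 30 mm disc, 20 mm high, with the rim broken away at its +x side along a straight face 5.5 mm (bottom) to 8 mm (top) from the axis; a grip along its y spans 30 mm; origin at the centre of its underside's circle, z up.
- archive_box: open grey plastic box fixed to the cabinet top, 104 (x) x 180 (y) x 54 mm high, walls and floor 4 mm (inside 96 x 172 mm, floor 4 mm above the underside); origin at the centre of its underside, z up, x and y along its sides; paper label on its -x side. Wide mounts fit as 2 x 2. Packed narrow mounts end 6 mm below the rim.
- separator: loose white plate 90 (x) x 164 (y) x 4 mm with a central upright grip bar on top, 10 (x) x 50 (y) mm, 16 mm high above the plate; starts flat, bar up; 0.1 kg. Origin: centre of its underside. Separator and lid start before a row of tall books (x over 0.53, y -0.22 to -0.47, up to 0.28 m high). It drops into the box with 3 to 4 mm to spare all round, long sides together, either way round.
- lid: loose grey lid: plate 116 (x) x 192 (y) x 4 mm over a 10 mm deep, 3 mm thick skirt that passes outside the box walls with 3 mm to spare; central grip bar on top 12 (x) x 60 (y) mm, 14 to 32 mm above the skirt's lower edge; starts flat, bar up; 0.18 kg. Origin: centre of the plane of the skirt's lower edge; 44 mm above the box's underside when closed (plate on the rim). Either way round.
- reject_tray: shallow white tray, loose, 112 (x) x 160 (y) x 22 mm high, walls 2 mm, floor 2 mm; origin at the centre of its underside, z up; it starts empty.
- acid_bottle: bystander: reagent bottle with a red cap, 55 mm diameter, 113 mm high, standing at the back under the window sill (0.2 m up, from x = 0.74 back); leave it alone. Origin at the centre of its underside.
- buffer_bottle: bystander: reagent bottle with a blue cap, 57 mm diameter, 123 mm high, standing at the back under the window sill (0.2 m up, from x = 0.74 back); leave it alone. Origin at the centre of its underside.
Not all that is in view belongs to the job. Leave any green look-alike of the slanted_mount alone.

How it is judged (in metres and radians):
On the way, in this order (a step that is already met when the one before it is completed fails the run):
1. every sound wide mount present stands face up on the floor of the archive box (x of large_1 in the frame of archive_box between -0.034 and 0.034 m and y of large_1 in the frame of archive_box between -0.072 and 0.072 m and z of large_1 in the frame of archive_box between 0.001 and 0.0075 m and angle between each of large_1, large_2, large_3, large_4's own z axis and vertical below 0.08 rad and x of large_2 in the frame of archive_box between -0.034 and 0.034 m and y of large_2 in the frame of archive_box between -0.072 and 0.072 m and z of large_2 in the frame of archive_box between 0.001 and 0.0075 m and x of large_3 in the frame of archive_box between -0.034 and 0.034 m and y of large_3 in the frame of archive_box between -0.072 and 0.072 m and z of large_3 in the frame of archive_box between 0.001 and 0.0075 m and x of large_4 in the frame of archive_box between -0.034 and 0.034 m and y of large_4 in the frame of archive_box between -0.072 and 0.072 m and z of large_4 in the frame of archive_box between 0.001 and 0.0075 m), for 0.2 s.
2. the separator lies level on the wide mounts in the box (x of separator in the frame of archive_box between -0.01 and 0.01 m and y of separator in the frame of archive_box between -0.013 and 0.013 m and z of separator in the frame of archive_box between 0.0205 and 0.0275 m and angle between separator's own z axis and vertical below 0.05 rad), for 0.2 s.
3. every sound narrow mount present stands face up on the separator (x of small_1 in the frame of archive_box between -0.04 and 0.04 m and y of small_1 in the frame of archive_box between -0.08 and 0.08 m and z of small_1 in the frame of archive_box between 0.0245 and 0.0315 m and angle between each of small_1, small_2's own z axis and vertical below 0.08 rad and x of small_2 in the frame of archive_box between -0.04 and 0.04 m and y of small_2 in the frame of archive_box between -0.08 and 0.08 m and z of small_2 in the frame of archive_box between 0.0245 and 0.0315 m), for 0.2 s.
4. the lid sits fully down on the box (x of lid in the frame of archive_box between -0.008 and 0.008 m and y of lid in the frame of archive_box between -0.008 and 0.008 m and z of lid in the frame of archive_box between 0.04 and 0.0475 m and angle between lid's own z axis and vertical below 0.03 rad), for 0.2 s.
At the end, for the whole second after the job is handed in: Sound wide mounts upright on the box floor (3.5 mm); separator on them (3.5 mm, 0.05 rad); sound narrow mounts upright on it (3.5 mm); all within 0.08 rad, faces up; lid centred within 8 mm, down to 3.5 mm, level to 0.03 rad; odd mounts inside the upright reject tray (all of step 1 and all of step 2 and all of step 3 and all of step 4 and x of short_mount in the frame of reject_tray between -0.054 and 0.054 m and y of short_mount in the frame of reject_tray between -0.078 and 0.078 m and z of short_mount in the frame of reject_tray between -0.003 and 0.03 m and x of slanted_mount in the frame of reject_tray between -0.054 and 0.054 m and y of slanted_mount in the frame of reject_tray between -0.078 and 0.078 m and z of slanted_mount in the frame of reject_tray between -0.003 and 0.03 m and x of chipped_mount in the frame of reject_tray between -0.054 and 0.054 m and y of chipped_mount in the frame of reject_tray between -0.078 and 0.078 m and z of chipped_mount in the frame of reject_tray between -0.003 and 0.03 m and angle between reject_tray's own z axis and vertical below 0.1 rad); the robot touches nothing.
It fails at once if the acid bottle is pushed more than 30 mm or tipped (distance of acid_bottle from where it was at the start of the episode above 0.03 m or angle between acid_bottle's own z axis and vertical above 0.5 rad).
It fails at once if the buffer bottle is pushed more than 30 mm or tipped (distance of buffer_bottle from where it was at the start of the episode above 0.03 m or angle between buffer_bottle's own z axis and vertical above 0.5 rad).
Of large_1, large_2, large_3, large_4 only 3 to 4 are there at a start; the rules pass over those that are not, and their reading is None.
Of small_1, small_2 only 1 to 2 are there at a start; the rules pass over those that are not, and their reading is None.
Of short_mount, slanted_mount, chipped_mount only 2 to 3 are there at a start; the rules pass over those that are not, and their reading is None.
At some moment in a run one of small_1, small_2, short_mount, slanted_mount, chipped_mount may be knocked a few centimetres aside while the robot is not near it.
It also fails if it takes over 210 s, if anything falls off the work surface, if the arm or the gripper's body presses on something with over 40 N, if the wrist force passes 120 N, or if a joint passes its speed limit or range.

## Working session

There is one attempt and no reset: what is moved stays moved. The work goes in short steps, Python scripts to look and compute and a tool call to move; the robot and the scene stay as the last step left them, time stands still between calls to the robot, and variables do not carry over. Pictures are saved under pics/ and viewed, at most 14 in all, crops included, and the job is handed in when it is done.

Besides the shell and the picture viewer there is one more tool, called by a JSON object that holds its "method" and its "body". step_arm: Moves the arm, as the interface text tells. Its arguments: {"type":"object","properties":{"targets":{"type":"string"},"claw":{"type":"number"}},"required":["targets"]}

```bash
mkdir -p pics; ls; python3 - <<'E'
from station import sense,cams,r
import cv2,numpy as np
print(sense())
for n in("scene","top"):
    c=cams.capture(n); cv2.imwrite(f"pics/{n}0.png",c["frame"]); np.save(f"{n}0.npy",c,allow_pickle=True)
    print(n,{k:v for k,v in c.items() if k!="frame"})
E
```

```text
pics
{'time_s': 0.0, 'joints': array([-5.80638755e+01,  2.20903295e+01,  3.81446728e-01, -3.01630765e-02,
       -6.84112029e+01, -1.48177640e+01]), 'joint_velocities': array([-0.02024958, -0.01070933,  0.03910677, -0.0127582 ,  0.04319027,
        0.0384147 ]), 'effort': array([ 1.06390287e-04, -3.90669858e+01,  1.87406266e+01,  4.21986893e+00,
        1.08411990e-02, -2.07815538e-04]), 'tcp_pos': array([ 0.18383044, -0.59673221,  0.2214725 ]), 'ee_rot': array([[-9.55755867e-01, -2.94160233e-01, -6.93224699e-04],
       [-2.94161043e-01,  9.55753697e-01,  2.03755217e-03],
       [ 6.31852468e-05,  2.15132214e-03, -9.99997684e-01]]), 'wrist_force': array([ 1.17036725,  0.52300189, -0.26338515]), 'moment': array([ 0.02402456, -0.0320203 ,  0.03694832]), 'gripper_force': 0.0, 'gripper_width': 0.998645401461722}
scene {'vertical_fov': 50.65881107473329, 'cx': 274.9725486828147, 'cy': 203.95306264736604, 'eye': array([-0.20528119,  0.5923391 ,  0.5539232 ]), 'rotation': array([[-0.60376637, -0.37080106,  0.70567184],
       [-0.79714164,  0.27461626, -0.53772773],
       [ 0.00560106, -0.88718233, -0.46138503]])}
top {'vertical_fov': 44.60813831095086, 'cx': 279.929615295083, 'cy': 210.7219874077287, 'eye': array([ 0.41219724, -0.04207126,  1.70362204]), 'rotation': array([[ 0.01703355, -0.99487144,  0.0997029 ],
       [-0.99974556, -0.01547198,  0.01641456],
       [-0.01478777, -0.09995713, -0.99488185]])}
```

View pics/top0.png

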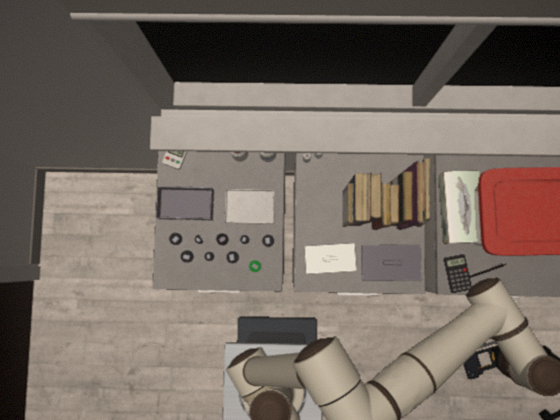

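View pics/scene0.png

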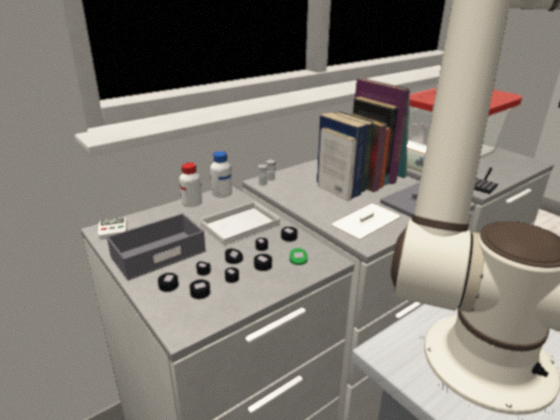

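Top view: the box is at (186,203), the tray at (250,206), the separator at (330,258) and the lid at (391,262). There are 8 black mounts in two rows between (176,239) and (232,257), plus a green look-alike at (255,267). I'll enlarge to classify them.

```bash
python3 - <<'E'
import cv2,numpy as np
t=cv2.imread("pics/top0.png")[225:277,162:282]; s=cv2.imread("pics/scene0.png")[212:302,150:312]
a=cv2.resize(t,None,fx=5,fy=5,interpolation=cv2.INTER_CUBIC);b=cv2.resize(s,None,fx=3.7,fy=3.7,interpolation=cv2.INTER_CUBIC)
o=np.zeros((600,600,3),np.uint8);o[:260,:600]=a[:,:600];o[262:262+333,:599]=b[:333,:599]
o=cv2.convertScaleAbs(o,alpha=1.5,beta=15)
cv2.imwrite("pics/crop1.png",o)
E
```

```text
(no output)
```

View pics/crop1.png

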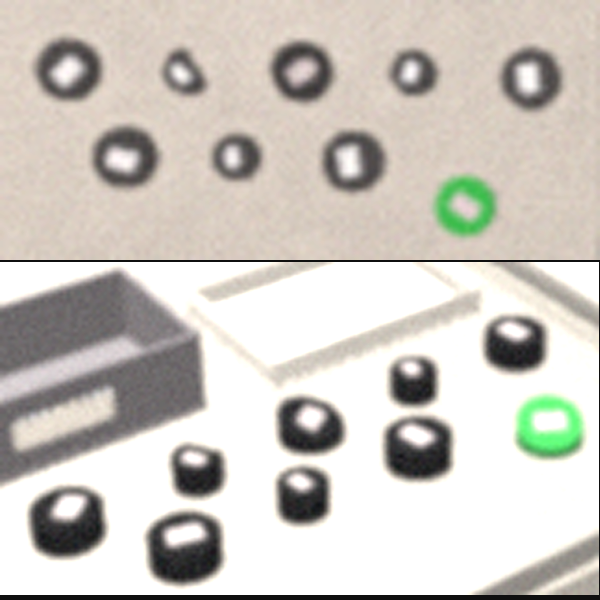

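Eight black mounts:

| Crop position (top) | Reading |
|---|---|
| (69,70), (125,157), (353,160), (530,77) | wide; heights still to check |
| (413,72), (237,157) | narrow |
| (184,73) | chipped |
| (302,70) | slanted (dimmer face, sloping profile in the scene view) |

The green one at (465,205) is left alone. Next I'll triangulate.

```bash
cat > h.py <<'E'
import cv2,numpy as np
from station import sense,cams,r
def load(n): return np.load(n+".npy",allow_pickle=True).item()
def snap(n,tag):
    c=cams.capture(n); np.save(f"{n}{tag}.npy",c,allow_pickle=True); cv2.imwrite(f"pics/{n}{tag}.png",c["frame"]); return c
def f(c): return c["frame"].shape[0]/2/np.tan(np.radians(c["vertical_fov"]/2))
def ray(c,p):
    p=np.atleast_2d(p); d=np.c_[(p[:,0]-c["cx"])/f(c),(p[:,1]-c["cy"])/f(c),np.ones(len(p))]
    return d@c["rotation"].T
def plane(c,p,z):
    d=ray(c,p); return c["eye"]+d*((z-c["eye"][2])/d[:,2])[:,None]
def proj(c,X):
    q=(np.atleast_2d(X)-c["eye"])@c["rotation"]; return np.c_[q[:,0]/q[:,2]*f(c)+c["cx"],q[:,1]/q[:,2]*f(c)+c["cy"]]
def tri(c1,p1,c2,p2):
    a,b=ray(c1,p1)[0],ray(c2,p2)[0]; s=np.linalg.lstsq(np.c_[a,-b],c2["eye"]-c1["eye"],rcond=None)[0]
    u,v=c1["eye"]+a*s[0],c2["eye"]+b*s[1]; return (u+v)/2,np.linalg.norm(u-v)
def blob(c,p,rad,fun):
    """weighted centroid near p of fun(gray window)"""
    x,y=np.round(p).astype(int); w=c["frame"][y-rad:y+rad+1,x-rad:x+rad+1]
    m=fun(w.astype(float)); ys,xs=np.mgrid[y-rad:y+rad+1,x-rad:x+rad+1]
    return np.array([(m*xs).sum(),(m*ys).sum()])/m.sum()
def steel(c,p,rad):
    """centroid of the bright patch inside the dark disc: holes of dark mask"""
    x,y=np.round(p).astype(int); g=cv2.cvtColor(c["frame"],cv2.COLOR_BGR2GRAY)[y-rad:y+rad+1,x-rad:x+rad+1]
    G=cv2.resize(g,None,fx=8,fy=8,interpolation=cv2.INTER_CUBIC)
    D=(G<85).astype(np.uint8)
    cs,_=cv2.findContours(D,cv2.RETR_EXTERNAL,cv2.CHAIN_APPROX_NONE); k=max(cs,key=cv2.contourArea)
    M=cv2.moments(k); fill=cv2.drawContours(np.zeros_like(D),[k],-1,1,-1)
    H=fill&(1-D); n,l,st,ce=cv2.connectedComponentsWithStats(H); 
    i=1+np.argmax(st[1:,4]) if n>1 else None
    t=lambda q:(np.array(q)+.5)/8-.5+[x-rad,y-rad]
    return t((M["m10"]/M["m00"],M["m01"]/M["m00"])), t(ce[i]) if i else None, cv2.contourArea(k)/64, st[i,4]/64 if i else 0
E
python3 - <<'E'
from h import *
T,S=load("top0"),load("scene0")
tp=lambda u,v:(162+u/5,225+v/5); sp=lambda u,v:(150+u/3.7,212+(v-262)/3.7)
o=dict(A=((69,70),(68,522)),B=((184,73),(198,470)),C=((302,70),(311,425)),D=((413,72),(414,380)),E=((530,77),(515,343)),F=((125,157),(185,548)),G=((237,157),(303,495)),H=((353,160),(418,448)))
for k,(a,b) in o.items():
    a,b=steel(T,tp(*a),9),steel(S,sp(*b),12)
    if a[1] is None or b[1] is None: print(k,a,b);continue
    X,e=tri(T,a[1],S,b[1]); print(k,X.round(4),"err",e.round(4),"disc@.02",plane(T,a[0],.015)[0].round(4),[round(float(v),1) for v in (a[2],a[3],b[2],b[3])])
E
```

```text
A [0.4827 0.3302 0.0219] err 0.0009 disc@.02 [0.4838 0.3302 0.015 ] [120.4, 29.2, 301.6, 54.7]
B (array([198.24237325, 239.31906721]), array([197.61350108, 239.27935606]), 49.6171875, np.float64(14.4375)) (array([203.17158487, 269.14928545]), None, 121.453125, 0)
C [0.4856 0.1766 0.0154] err 0.0014 disc@.02 [0.485  0.1757 0.015 ] [113.1, 21.9, 209.8, 43.9]
D (array([244.34963561, 239.13428918]), array([243.57049492, 238.92011421]), 61.640625, np.float64(15.390625)) (array([261.54661262, 244.80635978]), None, 107.9375, 0)
E (array([267.7948769 , 240.32001269]), array([267.13173491, 240.17935075]), 110.2734375, np.float64(29.0)) (array([289.02317437, 234.74238849]), None, 155.1796875, 0)
F [0.4254 0.2923 0.0216] err 0.0012 disc@.02 [0.4267 0.2906 0.015 ] [120.6, 28.7, 314.2, 59.4]
G (array([208.91258526, 255.99647086]), array([207.96069182, 255.95610587]), 67.1953125, np.float64(14.90625)) (array([231.73456016, 275.63722316]), None, 140.8671875, 0)
H [0.4269 0.143  0.0218] err 0.0014 disc@.02 [0.4265 0.1401 0.015 ] [116.2, 29.7, 251.1, 45.8]
```

```bash
python3 - <<'E'
import cv2,numpy as np
t=cv2.imread("pics/top0.png");g=cv2.cvtColor(t,cv2.COLOR_BGR2GRAY)
print(g[203,150:285]);print(g[180:228,180]);print(g[180:228,250]);print(g[258,296:430]);print(g[236:286,320]);print(g[236:286,375])
a=cv2.resize(t[180:290,150:285],None,fx=5.5,fy=5.4,interpolation=cv2.INTER_CUBIC)
E
```

```text
[154 153 154 155 153 118  93  75  53  47  63  93 111 115 113 113 110 114
 113 115 115 111 113 113 112 117 113 114 113 116 115 112 116 117 115 113
 113 116 115 114 113 116 116 114 116 116 114 114 115 116 115 114 115 116
 115 114 116 116 117 111  96  73  58  92 126 132 131 130 136 132 134 131
 129 130 133 149 150 170 188 191 191 192 186 188 190 186 186 183 183 186
 181 184 184 184 191 189 186 185 189 186 189 189 185 183 184 183 182 182
 184 184 180 185 180 182 183 181 181 184 182 181 184 182 174 151 128 130
 130 130 130 129 129 131 128  95  69]
[134 135 132 133 135 131 114  88  58  67 105 115 114 115 116 113 116 116
 115 115 114 116 114 115 115 112 112 113 115 114 114 114 113 115 115 115
 118 113 102  96 119 131 129 127 131 127 130 129]
[135 132 134 132 131 130 131 131 139 155 143 172 186 188 191 186 187 182
 188 190 190 188 188 189 188 187 186 185 185 186 183 182 182 183 186 185
 183 182 182 182 184 184 177 138 119 129 130 126]
[132 134 136 132 131 134 132 129 143 185 221 223 222 222 223 222 222 222
 221 222 223 222 223 222 223 221 199 199 212 219 221 221 219 217 215 213
 213 214 218 220 217 213 219 222 221 222 220 218 219 218 219 220 219 221
 218 220 220 223 220 186 137 124 126 133 124  99  96 104 112 107 107 107
 110 107 108 108 106 110 105 107 109 107 104 108 107 106 104 106 108 110
 105 105 107 104 106 106 102 105 106 103 102 108 105 103 105 102 104 104
 106 101 102 104 102 102 104 104 104 101 105 101 105 102 104 102 102 112
 126 120  96  80  83  83  85  86]
[134 137 139 134 139 137 133 130 138 182 215 223 222 223 222 222 222 221
 222 221 222 222 223 223 222 220 220 221 221 221 221 222 224 221 221 221
 202 153 131 128 126 131 127 125 129 128 129 127 131 128]
[126 130 129 130 128 127 125 129 126 115 110 107 108 110 107 108 108 108
 106 110 107 108 107 108 109 107 107 108 107 107 110 109 104 108 106 104
 104 108 109 109 107 106 109 103  98 121 125 133 129 127]
```

```bash
cat >> h.py <<'E'
def steel2(c,p,rad):
    for t in range(60,150,5):
        x,y=np.round(p).astype(int); g=cv2.cvtColor(c["frame"],cv2.COLOR_BGR2GRAY)[y-rad:y+rad+1,x-rad:x+rad+1]
        G=cv2.resize(g,None,fx=8,fy=8,interpolation=cv2.INTER_CUBIC); D=(G<t).astype(np.uint8)
        cs,_=cv2.findContours(D,cv2.RETR_EXTERNAL,cv2.CHAIN_APPROX_NONE); k=max(cs,key=cv2.contourArea)
        H=cv2.drawContours(np.zeros_like(D),[k],-1,1,-1)&(1-D); n,l,st,ce=cv2.connectedComponentsWithStats(H)
        if n>1 and st[1:,4].max()>8*64: i=1+np.argmax(st[1:,4]); return (ce[i]+.5)/8-.5+[x-rad,y-rad],t,st[i,4]/64
    return None
def edgepts(c,p0,p1,n,pol,half=5):
    """subpixel points of strongest gray step along normals of the line p0-p1; pol=+1 gray rises along the normal (right-hand: (-dy,dx))"""
    g=cv2.GaussianBlur(cv2.cvtColor(c["frame"],cv2.COLOR_BGR2GRAY).astype(np.float32),(0,0),.8)
    p0,p1=np.array(p0,float),np.array(p1,float); d=(p1-p0)/np.linalg.norm(p1-p0); nn=np.array([-d[1],d[0]]); out=[]
    s=np.arange(-half,half+.01,.1)
    for u in np.linspace(.08,.92,n):
        q=p0+u*(p1-p0)+s[:,None]*nn; v=cv2.remap(g,q[:,0:1].astype(np.float32),q[:,1:2].astype(np.float32),cv2.INTER_LINEAR)[:,0]
        out.append(q[np.argmax(pol*np.gradient(v))])
    return np.array(out)
def line(P):
    vx,vy,x,y=cv2.fitLine(P.astype(np.float32),cv2.DIST_HUBER,0,.01,.01).ravel(); return np.array([x,y]),np.array([vx,vy])
def quad(c,corners,pols,z):
    """4 approx pixel corners -> refined corners on plane z, plus centre, side lengths, yaw (deg) of sides"""
    L=[line(plane(c,edgepts(c,corners[i],corners[(i+1)%4],25,pols),z)[:,:2]) for i in range(4)]
    C=[]
    for i in range(4):
        (a,u),(b,v)=L[i-1],L[i]; t=np.linalg.solve(np.c_[u,-v],b-a); C.append(a+t[0]*u)
    C=np.array(C); e=np.roll(C,-1,0)-C
    return C.mean(0).round(4),np.linalg.norm(e,axis=1).round(4),((np.degrees(np.arctan2(e[:,1],e[:,0]))+45)%90-45).round(2)
E
python3 - <<'E'
from h import *
T,S=load("top0"),load("scene0")
tp=lambda u,v:(162+u/5,225+v/5); sp=lambda u,v:(150+u/3.7,212+(v-262)/3.7)
o=dict(A=((69,70),(68,522)),B=((184,73),(198,470)),C=((302,70),(311,425)),D=((413,72),(414,380)),E=((530,77),(515,343)),F=((125,157),(185,548)),G=((237,157),(303,495)),H=((353,160),(418,448)))
for k,(a,b) in o.items():
    d=steel(T,tp(*a),9)[0]; a=steel2(T,tp(*a),9); b=steel2(S,sp(*b),11)
    if a is None or b is None: print(k,a,b);continue
    X,e=tri(T,a[0],S,b[0]); print(k,X.round(4),e.round(4),"disc",plane(T,d,.01)[0].round(4),a[1:],b[1:])
# corners clockwise on screen: inward normal (-dy,dx) for TL->TR is (0,+1)= down = inside
for n,c,p,z in (("sep",[(305,245),(354,244),(356,272),(306,273)],1,.004),("lid",[(362,245),(420,245),(420,280),(361,281)],-1,.014),
  ("tray outer",[(228,190),(274,190),(273,223),(226,223)],1,.022),):
    print(n,quad(T,c,p,z),quad(T,c,-p,z))
E
python3 - <<'E'
import cv2
t=cv2.imread("pics/top0.png");a=cv2.resize(t[180:290,150:285],None,fx=5.4,fy=5.4,interpolation=cv2.INTER_CUBIC)[:260]
b=cv2.resize(t[180:290,295:430],None,fx=5.4,fy=5.4,interpolation=cv2.INTER_CUBIC)[320-20:580]
cv2.imwrite("pics/crop2.png",cv2.convertScaleAbs(cv2.vconcat([a,b]),alpha=1.4))
E
```

```text
A [0.4827 0.3302 0.0218] 0.0011 disc [0.4841 0.3313 0.01  ] (60, np.float64(40.96875)) (75, np.float64(60.65625))
B [0.4824 0.2555 0.022 ] 0.001 disc [0.4825 0.255  0.01  ] (80, np.float64(16.03125)) (95, np.float64(24.0))
C [0.4855 0.1766 0.0156] 0.0013 disc [0.4852 0.1763 0.01  ] (60, np.float64(32.234375)) (75, np.float64(49.234375))
D [0.4863 0.1044 0.0224] 0.002 disc [0.4856 0.102  0.01  ] (75, np.float64(18.375)) (115, np.float64(14.046875))
E [0.4834 0.0268 0.0223] 0.0022 disc [0.4829 0.0243 0.01  ] (60, np.float64(41.234375)) (100, np.float64(30.921875))
F [0.4254 0.2922 0.0216] 0.0012 disc [0.4267 0.2916 0.01  ] (60, np.float64(40.0)) (60, np.float64(74.703125))
G [0.4283 0.2199 0.0219] 0.0017 disc [0.428  0.2179 0.01  ] (60, np.float64(23.6875)) (95, np.float64(25.046875))
H [0.4268 0.143  0.0218] 0.0015 disc [0.4266 0.1407 0.01  ] (60, np.float64(40.734375)) (85, np.float64(45.75))
sep (array([ 0.4284, -0.1823], dtype=float32), array([0.1651, 0.0898, 0.165 , 0.0897], dtype=float32), array([4.11, 3.67, 4.06, 3.75], dtype=float32)) (array([ 0.433 , -0.1757], dtype=float32), array([0.1848, 0.1189, 0.1582, 0.0889], dtype=float32), array([  3.87, -14.48,  -4.98,  -1.87], dtype=float32))
lid (array([ 0.4181, -0.3785], dtype=float32), array([0.1973, 0.1222, 0.1991, 0.1181], dtype=float32), array([ 2.14, -0.34,  0.94, -1.29], dtype=float32)) (array([ 0.4122, -0.388 ], dtype=float32), array([0.205 , 0.1241, 0.1965, 0.1025], dtype=float32), array([-1.35, -3.16, -7.68,  1.87], dtype=float32))
tray outer (array([0.5936, 0.0854], dtype=float32), array([0.1504, 0.1076, 0.1527, 0.1065], dtype=float32), array([ 0.19,  0.28, -0.22, -0.97], dtype=float32)) (array([0.5839, 0.073 ], dtype=float32), array([0.1462, 0.1118, 0.1591, 0.1046], dtype=float32), array([ 4.23,  5.27,  1.43, -1.61], dtype=float32))
```

View pics/crop2.png

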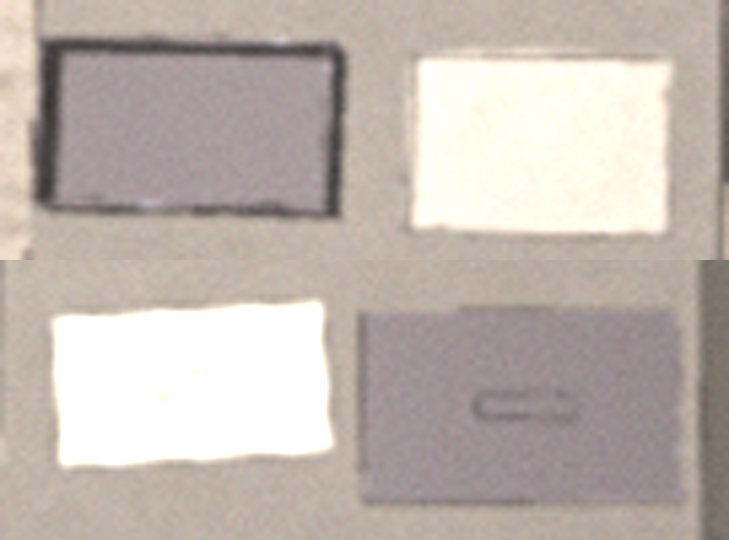

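All tops triangulate to about 22 mm (slanted face about 15), so there's no short mount. A, E, F and H are the wide ones, D and G the narrow ones, B is chipped and C slanted. In the crop the box shows as a dark frame (u 40–342, v 40–216) and the tray as a white floor. Now the box and tray positions.

```bash
python3 - <<'E'
from h import *
T=load("top0"); q=lambda u,v:(150+u/5.4,180+v/5.4)
E={"L outer rim y+90":(q(38,60),q(38,195),.054,-1),"L floor y+86":(q(60,70),q(57,190),.004,-1),"R inner rim y-86":(q(330,60),q(326,190),.054,-1),"R outer bottom y-90":(q(343,60),q(339,195),0,-1),
"F outer rim x+52":(q(60,41),q(325,42),.054,-1),"F floor x+48":(q(75,57),q(315,58),.004,1),"N inner rim x-48":(q(75,205),q(315,207),.054,-1),"N outer bottom x-52":(q(60,216),q(325,218),0,1)}
for k,(a,b,z,pol) in E.items():
    for s in ((1,-1)):
        X=plane(T,edgepts(T,a,b,30,s,2.5),z)[:,:2]; p,d=line(X); print(k,s,p.round(4),np.degrees(np.arctan2(d[1],d[0])).round(1),"med",np.median(X,0).round(4))
print("tray",plane(T,[(250,206.6),(226.3,206.6),(273.7,206.6),(250,190.2),(250,223.1)],.012)[:,:2].round(4).tolist())
print("bottles",plane(T,[(239,154),(268,154)],.1)[:,:2].round(3).tolist())
q=lambda u,v:(295+u/5.4,180+(v-260+300)/5.4)
print("sepbar",plane(T,[q(180,393)],.018)[0].round(4),"lidbar",plane(T,[q(473,405),q(578,405),q(525,390),q(525,418)],.03).round(4).tolist(), "lidcorn",plane(T,[q(362,308),q(682,308),q(684,500),q(362,502)],.014).round(4).tolist())
print("yaw",np.degrees(np.arctan2(0.294,0.9557)))
E
```

```text
L outer rim y+90 1 [0.5945 0.3888] -1.8 med [0.5945 0.3887]
L outer rim y+90 -1 [0.6009 0.3787] 2.3 med [0.5947 0.3785]
L floor y+86 1 [0.6044 0.3872] 20.8 med [0.5988 0.393 ]
L floor y+86 -1 [0.605  0.3869] 2.0 med [0.5987 0.3872]
R inner rim y-86 1 [0.5988 0.2116] -0.7 med [0.5988 0.2114]
R inner rim y-86 -1 [0.5864 0.2032] -0.9 med [0.5986 0.203 ]
R outer bottom y-90 1 [0.6075 0.2185] 1.2 med [0.6035 0.2187]
R outer bottom y-90 -1 [0.6049 0.2104] -2.0 med [0.6034 0.2104]
F outer rim x+52 1 [0.6419 0.3045] 89.1 med [0.642  0.2938]
F outer rim x+52 -1 [0.6503 0.2816] 89.2 med [0.6504 0.2941]
F floor x+48 1 [0.6486 0.3024] 89.1 med [0.6491 0.3024]
F floor x+48 -1 [0.6469 0.2976] -80.7 med [0.6524 0.3025]
N inner rim x-48 1 [0.5443 0.2922] -89.9 med [0.5442 0.2889]
N inner rim x-48 -1 [0.5511 0.2974] -89.0 med [0.5512 0.2891]
N outer bottom x-52 1 [0.5485 0.3108] -89.6 med [0.5486 0.3012]
N outer bottom x-52 -1 [0.5544 0.2875] -89.3 med [0.5544 0.3014]
tray [[0.594, 0.0856], [0.5927, 0.1646], [0.5952, 0.0068], [0.649, 0.0869], [0.5389, 0.0844]]
bottles [[0.753, 0.118], [0.754, 0.025]]
sepbar [ 0.4209 -0.1755  0.018 ] lidbar [[0.4166, -0.3503, 0.03], [0.4177, -0.4132, 0.03], [0.4261, -0.3815, 0.03], [0.4094, -0.3814, 0.03]] lidcorn [[0.4743, -0.286, 0.014], [0.4775, -0.4801, 0.014], [0.3618, -0.4801, 0.014], [0.3572, -0.2862, 0.014]]
yaw 17.09935865386663
```

Box centre is about (0.5995, 0.2995) with yaw about 0, and the tray is at (0.594, 0.086). I'll square the tool to the world and move towards E, via (0.36, -0.30).

{"method": "step_arm", "body": {"targets": "0 0 0 7; 0 0 0 7; 0 0 0 3.1; -2 3.3 0 0; -2 3.3 0 0; -2 3.3 0 0; -2 3.3 0 0; -2 3.3 0 0; -2 3.3 0 0; -2 3.3 0 0; -2 3.3 0 0; -2 3.3 0 0", "claw": 6.0}}

```text
time_s: 1.1
tcp_pos: [0.3642, -0.2983, 0.2224]
ee_rot: [[-1.0, -0.0, -0.0], [-0.0, 1.0, 0.0], [0.0, 0.0, -1.0]]
wrist_force: [0.4, 0.6, -0.9]
gripper_width: 0.694
gripper_force: 0.0
```

{"method": "step_arm", "body": {"targets": "-1.32 3.6 1.2 0; -1.32 3.6 1.2 0; -1.32 3.6 1.2 0; -1.32 3.6 1.2 0; -1.32 3.6 1.2 0; -1.32 3.6 1.2 0; -1.32 3.6 1.2 0; -1.32 3.6 1.2 0; -1.34 3.58 1.2 0; 0 0 3.5 0; 0 0 3.5 0; 0 0 3.3 0"}}

```text
time_s: 2.1
tcp_pos: [0.4827, 0.0246, 0.0102]
ee_rot: [[-1.0, -0.002, 0.0], [-0.002, 1.0, 0.0], [-0.0, 0.0, -1.0]]
wrist_force: [0.9, -0.2, -0.5]
gripper_width: 0.689
gripper_force: 0.0
```

```bash
python3 - <<'E'
from h import *
print(sense()["tcp_pos"])
T,S=snap("top",1),snap("scene",1)
a=cv2.resize(T["frame"][215:275,230:300],None,fx=6,fy=6,interpolation=2);b=cv2.resize(S["frame"][170:290,220:360],None,fx=3,fy=3,interpolation=2)
cv2.imwrite("pics/c1.png",cv2.hconcat([a,b]))
E
```

```text
[0.48268783 0.02459058 0.0101606 ]
```

View pics/c1.png

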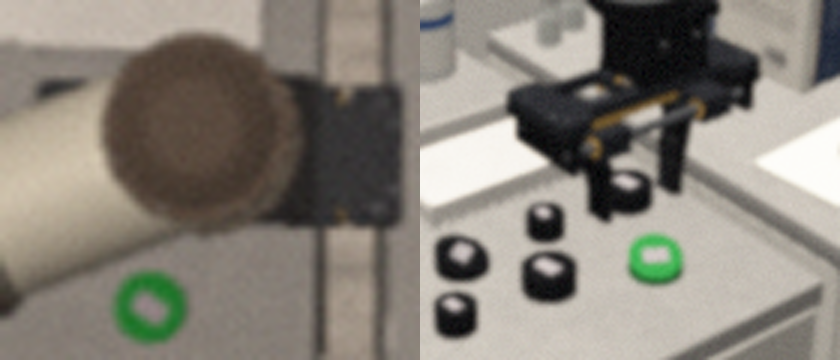

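The crop shows mount E centred between the fingers (crop px 628,190). Close and carry.

{"method": "step_arm", "body": {"targets": "0 0 0 0; 0 0 0 0; 0 0 0 0; 0 0 -4.1 0; 0 0 -4.1 0; -2 3.38 0 0; -2 3.38 0 0; -2 3.38 0 0; -2 3.38 0 0; -2 3.38 0 0; -2 3.38 0 0; -2.08 3.38 0 0", "claw": 3.0}}

```text
time_s: 3.2
tcp_pos: [0.6248, 0.2621, 0.0967]
ee_rot: [[-1.0, -0.0, 0.003], [-0.0, 1.0, 0.002], [-0.004, 0.002, -1.0]]
wrist_force: [0.8, 0.8, 1.0]
gripper_width: 0.344
gripper_force: 0.0
```

Nothing is held: the opening reads 30 mm and the force 0. Most likely I lifted before the fingers had closed. I'll check E and go back.

```bash
python3 - <<'E'
from h import *
print(sense()["tcp_pos"],sense()["gripper_width"])
S=snap("scene",2);T=snap("top",2)
print(steel2(T,(267.8,240.3),9),steel(T,(267.8,240.3),9)[0])
a=T["frame"][215:275,150:290]; cv2.imwrite("pics/c2.png",cv2.vconcat([cv2.resize(a,(700,300),interpolation=2),cv2.resize(S["frame"][190:305,140:370],(700,300),interpolation=2)]))
E
```

```text
[0.62476762 0.26207654 0.09672364] 0.34417408464342086
(array([267.14808226, 240.1961414 ]), 60, np.float64(42.265625)) [267.8085888  240.31802169]
```

View pics/c2.png

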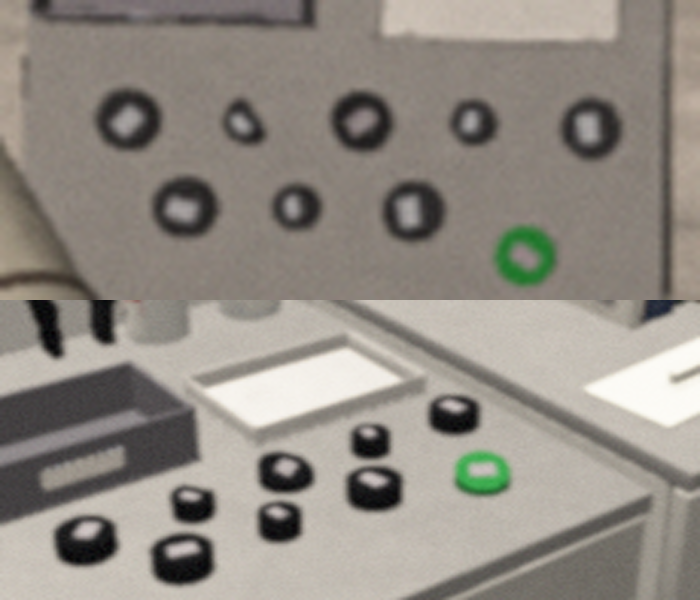

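E hasn't moved. Taking A instead, and this time waiting for the grip.

{"method": "step_arm", "body": {"targets": "2.36 1.15 0 0; 2.36 1.15 0 0; 2.36 1.15 0 0; 2.36 1.15 0 0; 2.36 1.15 0 0; 2.36 1.15 0 0; 0 0 3 0; 0 0 3 0; 0 0 3.1 0; 0 0 0 0", "claw": 6.0}}

```text
time_s: 4.13
tcp_pos: [0.4819, 0.3292, 0.002]
ee_rot: [[-1.0, -0.001, 0.001], [-0.001, 1.0, 0.0], [-0.001, 0.0, -1.0]]
wrist_force: [0.3, -0.5, 1.2]
gripper_width: 0.688
gripper_force: 0.0
```

{"method": "step_arm", "body": {"targets": "0 0 0 0; 0 0 0 0; 0 0 0 0; 0 0 0 0; 0 0 0 0; 0 0 0 0", "claw": 3.0}}

```text
time_s: 4.63
tcp_pos: [0.4824, 0.3295, 0.0039]
ee_rot: [[-1.0, -0.0, 0.001], [-0.0, 1.0, 0.001], [-0.001, 0.001, -1.0]]
wrist_force: [-1.6, -0.8, 6.3]
gripper_width: 0.452
gripper_force: 30.0
```

{"method": "step_arm", "body": {"targets": "0 0 -4.1 0; 0 0 -4.1 0; -3.53 0.2 0 0; -3.53 0.2 0 0; -3.53 0.2 0 0; -3.53 0.2 0 0; 0 0 0 0; 0 0 2.6 0; 0 0 2.6 0; 0 0 2.3 0; 0 0 0 0; 0 0 0 0"}}

```text
time_s: 5.63
tcp_pos: [0.6222, 0.3366, 0.0082]
ee_rot: [[-1.0, -0.0, -0.002], [-0.0, 1.0, -0.002], [0.002, -0.002, -1.0]]
wrist_force: [1.1, -0.4, -0.6]
gripper_width: 0.448
gripper_force: 30.0
```

{"method": "step_arm", "body": {"targets": "0 0 0 0; 0 0 0 0; 0 0 0 0; 0 0 0 0; 0 0 -4.1 0; 0 0 -4.1 0; 3.93 -0.9 0 0; 3.93 -0.9 0 0; 3.93 -0.9 0 0; 3.93 -0.9 0 0; 3.93 -0.9 0 0; 0 0 0 0", "claw": 5.2}}

```text
time_s: 6.63
tcp_pos: [0.419, 0.2874, 0.091]
ee_rot: [[-1.0, -0.001, -0.007], [-0.001, 1.0, -0.005], [0.007, -0.005, -1.0]]
wrist_force: [-0.7, -1.3, -1.4]
gripper_width: 0.597
gripper_force: 0.0
```

{"method": "step_arm", "body": {"targets": "0 0 2.5 0; 0 0 2.5 0; 0 0 2.3 0; 0 0 1.3 0; 0 0 0 0", "claw": 6.0}}

```text
time_s: 7.05
tcp_pos: [0.4252, 0.2907, 0.0034]
ee_rot: [[-1.0, 0.0, -0.004], [0.0, 1.0, -0.004], [0.004, -0.004, -1.0]]
wrist_force: [0.2, -1.0, 0.6]
gripper_width: 0.684
gripper_force: 0.0
```

{"method": "step_arm", "body": {"targets": "0 0 0 0; 0 0 0 0; 0 0 0 0; 0 0 0 0; 0 0 0 0; 0 0 0 0", "claw": 3.0}}

```text
time_s: 7.55
tcp_pos: [0.4271, 0.2926, 0.0067]
ee_rot: [[-1.0, -0.001, 0.001], [-0.001, 1.0, 0.001], [-0.001, 0.001, -1.0]]
wrist_force: [-1.7, -0.4, 5.4]
gripper_width: 0.451
gripper_force: 30.0
```

{"method": "step_arm", "body": {"targets": "0 0 -4.1 0; 0 0 -4.1 0; -3.93 -0.62 0 0; -3.93 -0.62 0 0; -3.93 -0.62 0 0; -3.93 -0.62 0 0; -3.93 -0.62 0 0; 0 0 2.6 0; 0 0 2.6 0; 0 0 2.4 0; 0 0 0 0; 0 0 0 0"}}

```text
time_s: 8.55
tcp_pos: [0.6228, 0.2609, 0.0106]
ee_rot: [[-1.0, 0.0, -0.002], [0.0, 1.0, -0.001], [0.002, -0.001, -1.0]]
wrist_force: [-0.4, -0.0, -0.9]
gripper_width: 0.45
gripper_force: 30.0
```

{"method": "step_arm", "body": {"targets": "0 0 0 0; 0 0 0 0; 0 0 0 0; 0 0 0 0; 0 0 -4.1 0; 0 0 -4.1 0; 4 -2.4 0 0; 4 -2.4 0 0; 4 -2.4 0 0; 4 -2.4 0 0; 3.7 -2.4 0 0; 0 0 0 0", "claw": 5.2}}

```text
time_s: 9.55
tcp_pos: [0.4356, 0.1462, 0.092]
ee_rot: [[-1.0, 0.002, -0.01], [0.002, 1.0, -0.005], [0.01, -0.005, -1.0]]
wrist_force: [-0.2, -0.6, -0.3]
gripper_width: 0.603
gripper_force: 0.0
```

{"method": "step_arm", "body": {"targets": "0 0 2.5 0; 0 0 0 0; 0 0 0 0", "claw": 6.0}}

```text
time_s: 9.8
tcp_pos: [0.445, 0.1526, 0.0684]
ee_rot: [[-1.0, -0.001, -0.001], [-0.001, 1.0, -0.001], [0.001, -0.001, -1.0]]
wrist_force: [-0.0, 0.1, 0.2]
gripper_width: 0.673
gripper_force: 0.0
```

{"method": "step_arm", "body": {"targets": "1.83 -1.06 1 0; 0 0 2.7 0; 0 0 2.6 0; 0 0 0 0; 0 0 0 0"}}

```text
time_s: 10.22
tcp_pos: [0.4273, 0.1424, 0.0055]
ee_rot: [[-1.0, -0.001, -0.001], [-0.001, 1.0, -0.001], [0.001, -0.001, -1.0]]
wrist_force: [-0.3, 0.2, 0.8]
gripper_width: 0.685
gripper_force: 0.0
```

{"method": "step_arm", "body": {"targets": "0 0 0 0; 0 0 0 0; 0 0 0 0; 0 0 0 0; 0 0 0 0; 0 0 0 0", "claw": 3.0}}

```text
time_s: 10.72
tcp_pos: [0.4274, 0.1424, 0.0065]
ee_rot: [[-1.0, -0.001, 0.001], [-0.001, 1.0, 0.001], [-0.001, 0.001, -1.0]]
wrist_force: [-0.8, -0.7, 5.7]
gripper_width: 0.449
gripper_force: 30.0
```

{"method": "step_arm", "body": {"targets": "0 0 -4.1 0; 0 0 -4.1 0; -2.47 3.25 0 0; -2.47 3.25 0 0; -2.47 3.25 0 0; -2.47 3.25 0 0; -2.47 3.25 0 0; -2.47 3.25 0 0; 0 0 2.6 0; 0 0 2.6 0; 0 0 2.4 0; 0 0 0 0"}}

```text
time_s: 11.72
tcp_pos: [0.574, 0.3367, 0.0079]
ee_rot: [[-1.0, -0.001, -0.003], [-0.001, 1.0, -0.003], [0.003, -0.003, -1.0]]
wrist_force: [0.0, -0.1, -0.3]
gripper_width: 0.448
gripper_force: 30.0
```

{"method": "step_arm", "body": {"targets": "0 0 0 0; 0 0 0 0; 0 0 0 0; 0 0 0 0; 0 0 -4.1 0; 0 0 -4.1 0; 1 -3.5 0 0; 1 -3.5 0 0; 1 -3.5 0 0; 1 -3.5 0 0; 0 0 0 0; 0 0 0 0", "claw": 5.2}}

```text
time_s: 12.72
tcp_pos: [0.5349, 0.1956, 0.0949]
ee_rot: [[-1.0, 0.002, 0.001], [0.002, 1.0, 0.001], [-0.001, 0.001, -1.0]]
wrist_force: [0.1, 0.2, -0.1]
gripper_width: 0.597
gripper_force: 0.0
```

{"method": "step_arm", "body": {"targets": "1.03 -3.4 0 0; 1.03 -3.4 0 0; 1.03 -3.4 0 0; 1.03 -3.4 0 0; 1.03 -3.4 0 0; 0 0 3 0; 0 0 3 0; 0 0 3 0; 0 0 0 0; 0 0 0 0", "claw": 6.0}}

```text
time_s: 13.55
tcp_pos: [0.4847, 0.0281, 0.003]
ee_rot: [[-1.0, -0.001, -0.0], [-0.001, 1.0, -0.0], [0.0, -0.0, -1.0]]
wrist_force: [0.0, -0.1, 0.0]
gripper_width: 0.687
gripper_force: 0.0
```

{"method": "step_arm", "body": {"targets": "0 0 0 0; 0 0 0 0; 0 0 0 0; 0 0 0 0; 0 0 0 0; 0 0 0 0", "claw": 3.0}}

```text
time_s: 14.05
tcp_pos: [0.4839, 0.0274, 0.004]
ee_rot: [[-1.0, -0.001, 0.001], [-0.001, 1.0, 0.0], [-0.001, 0.0, -1.0]]
wrist_force: [-0.9, 0.3, 2.7]
gripper_width: 0.449
gripper_force: 30.0
```

{"method": "step_arm", "body": {"targets": "0 0 -4.1 0; 0 0 -4.1 0; -1.31 3.34 0 0; -1.31 3.34 0 0; -1.31 3.34 0 0; -1.31 3.34 0 0; -1.31 3.34 0 0; -1.31 3.34 0 0; -1.31 3.34 0 0; 0 0 2.6 0; 0 0 2.6 0; 0 0 2.4 0"}}

```text
time_s: 15.05
tcp_pos: [0.5749, 0.2617, 0.0081]
ee_rot: [[-1.0, -0.001, -0.001], [-0.001, 1.0, 0.0], [0.001, 0.0, -1.0]]
wrist_force: [-0.0, -0.9, -0.1]
gripper_width: 0.446
gripper_force: 30.0
```

{"method": "step_arm", "body": {"targets": "0 0 0.1 0; 0 0 0 0"}}

```text
time_s: 15.22
tcp_pos: [0.5745, 0.2606, 0.0073]
ee_rot: [[-1.0, -0.0, -0.003], [-0.0, 1.0, -0.002], [0.003, -0.002, -1.0]]
wrist_force: [0.0, -0.3, -0.4]
gripper_width: 0.457
gripper_force: 30.0
```

{"method": "step_arm", "body": {"targets": "0 0 0 0; 0 0 0 0; 0 0 0 0; 0 0 0 0; 0 0 -4.1 0; 0 0 -4.1 0; 0 0 -4.1 0; 2 -3.5 0 0; 2 -3.5 0 0; 2 -3.5 0 0; 2 -3.5 0 0; 2 -3.5 0 0", "claw": 5.2}}

```text
time_s: 16.22
tcp_pos: [0.4742, 0.0845, 0.1322]
ee_rot: [[-1.0, -0.001, 0.001], [-0.001, 1.0, 0.001], [-0.001, 0.001, -1.0]]
wrist_force: [-0.1, -0.3, -0.6]
gripper_width: 0.598
gripper_force: 0.0
```

{"method": "step_arm", "body": {"targets": "0 -3.5 0 0; 0 -3.5 0 0; 0 -3.5 0 0; 0 -3.5 0 0; 0 -3.5 0 0; 0 -3.5 0 0; 0 0 0 0; 0 0 0 0"}}

```text
time_s: 16.88
tcp_pos: [0.4751, -0.1256, 0.1319]
ee_rot: [[-1.0, 0.004, 0.001], [0.004, 1.0, 0.0], [-0.001, 0.0, -1.0]]
wrist_force: [-0.7, 0.4, 0.4]
gripper_width: 0.596
gripper_force: 0.0
```

```bash
python3 - <<'E'
from h import *
print(sense()["tcp_pos"])
S=snap("scene",3);T=snap("top",3)
a=cv2.resize(T["frame"][180:230,150:280],(780,300),interpolation=2);b=cv2.resize(T["frame"][232:292,298:428],(780,300),interpolation=2)
cv2.imwrite("pics/c3.png",cv2.vconcat([a,b]))
E
```

```text
[ 0.47512398 -0.12564984  0.13193255]
```

View pics/c3.png

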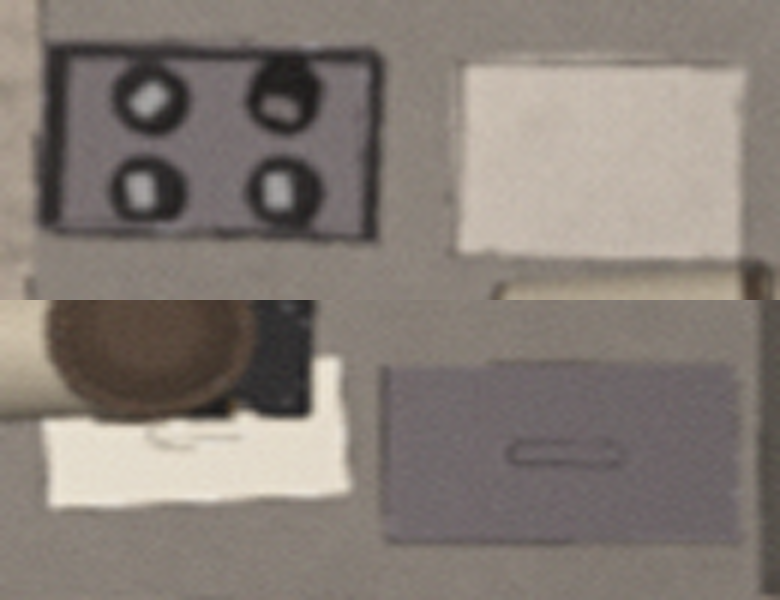

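In the box (top half), three mounts stand well at (150,97), (148,190) and (285,190). The one at (283,95) has its steel off-centre, so it may be tilted. Checking that in the scene view.

```bash
python3 - <<'E'
from h import *
S=load("scene3");T=load("top3")
a=cv2.resize(S["frame"][205:285,95:225],(780,480),interpolation=2)
cv2.imwrite("pics/c4.png",cv2.convertScaleAbs(a,alpha=1.6,beta=10))
q=lambda u,v:(150+u/6,180+v/6)
for p in ((150,97),(283,95),(148,190),(285,190)):
    s=steel2(T,q(*p),8); print(plane(T,s[0],.024)[0].round(4),s[1:], plane(T,steel(T,q(*p),7)[0],.014)[0].round(4))
E
```

```text
[0.6237 0.3366 0.024 ] (60, np.float64(39.90625)) [0.6279 0.3378 0.014 ]
[0.6199 0.2636 0.024 ] (60, np.float64(25.140625)) [0.6303 0.2634 0.014 ]
[0.5728 0.3392 0.024 ] (60, np.float64(39.265625)) [0.5741 0.3377 0.014 ]
[0.5739 0.2633 0.024 ] (60, np.float64(40.71875)) [0.5708 0.2608 0.014 ]
```

View pics/c4.png

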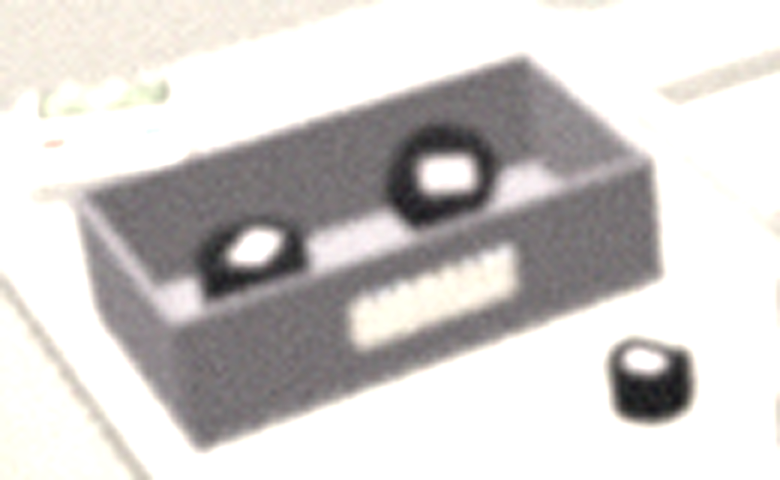

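The scene view confirms it: the mount at (440,175) leans about 50° against the far wall, face towards the robot. I'll grip it across y, set it on the free table at A's old spot so it drops flat, then regrip it.

{"method": "step_arm", "body": {"targets": "-1.38 3.52 0.3 0; -1.38 3.52 0.3 0; -1.38 3.52 0.3 0; -1.38 3.52 0.3 0; -1.38 3.52 0.3 0; -1.38 3.52 0.3 0; -1.38 3.52 0.3 0; -1.38 3.52 0.3 0; -1.38 3.52 0.3 0; -1.38 3.52 0.3 0; -1.38 3.54 0.2 0; 0 0 0 0", "claw": 5.4}}

```text
time_s: 17.98
tcp_pos: [0.6281, 0.2715, 0.0985]
ee_rot: [[-1.0, -0.008, 0.003], [-0.008, 1.0, 0.002], [-0.003, 0.002, -1.0]]
wrist_force: [0.7, -0.2, 0.3]
gripper_width: 0.624
gripper_force: 0.0
```

{"method": "step_arm", "body": {"targets": "0 0 0 0"}}

```text
time_s: 18.07
tcp_pos: [0.6262, 0.2671, 0.0986]
ee_rot: [[-1.0, -0.005, -0.001], [-0.005, 1.0, -0.0], [0.001, -0.0, -1.0]]
wrist_force: [0.5, -0.6, -0.2]
gripper_width: 0.618
gripper_force: 0.0
```

{"method": "step_arm", "body": {"targets": "0 0 2 0; 0 0 2 0; 0 0 0 0; 0 0 0 0"}}

```text
time_s: 18.4
tcp_pos: [0.6259, 0.2628, 0.059]
ee_rot: [[-1.0, -0.001, -0.002], [-0.001, 1.0, -0.002], [0.002, -0.002, -1.0]]
wrist_force: [0.5, 0.2, 0.0]
gripper_width: 0.614
gripper_force: 0.0
```

{"method": "step_arm", "body": {"targets": "0 0 2 0; 0 0 2 0; 0 0 0.9 0; 0 0 0 0; 0 0 0 0"}}

```text
time_s: 18.82
tcp_pos: [0.6276, 0.2635, 0.0115]
ee_rot: [[-1.0, -0.001, 0.001], [-0.001, 1.0, 0.0], [-0.001, 0.0, -1.0]]
wrist_force: [0.5, 0.3, 0.1]
gripper_width: 0.622
gripper_force: 0.0
```

{"method": "step_arm", "body": {"targets": "0 0 0 0; 0 0 0 0; 0 0 0 0; 0 0 0 0; 0 0 0 0; 0 0 0 0; 0 0 -2 0; 0 0 0 0", "claw": 3.0}}

```text
time_s: 19.48
tcp_pos: [0.6282, 0.2639, 0.0331]
ee_rot: [[-1.0, -0.001, 0.003], [-0.001, 1.0, 0.001], [-0.003, 0.001, -1.0]]
wrist_force: [-0.9, 0.1, 1.2]
gripper_width: 0.453
gripper_force: 30.0
```

{"method": "step_arm", "body": {"targets": "0 0 -3.5 0; 0 0 -3.5 0; 3.62 1.67 0 0; 3.62 1.67 0 0; 3.62 1.67 0 0; 3.62 1.67 0 0; 0 0 3 0; 0 0 3 0; 0 0 3 0; 0 0 0.3 0; 0 0 0 0; 0 0 0 0"}}

```text
time_s: 20.48
tcp_pos: [0.4822, 0.3301, 0.0072]
ee_rot: [[-1.0, -0.0, -0.001], [-0.0, 1.0, -0.001], [0.001, -0.001, -1.0]]
wrist_force: [0.3, 0.7, -0.3]
gripper_width: 0.449
gripper_force: 30.0
```

```bash
python3 - <<'E'
from h import *
print(sense()["tcp_pos"],sense()["wrist_force"])
S=snap("scene",4); a=cv2.resize(S["frame"][205:305,95:225],(780,600),interpolation=2)
cv2.imwrite("pics/c5.png",cv2.convertScaleAbs(a,alpha=1.6,beta=10))
E
```

```text
[0.48219049 0.33005575 0.00724932] [ 0.31593725  0.72363064 -0.3280418 ]
```

View pics/c5.png

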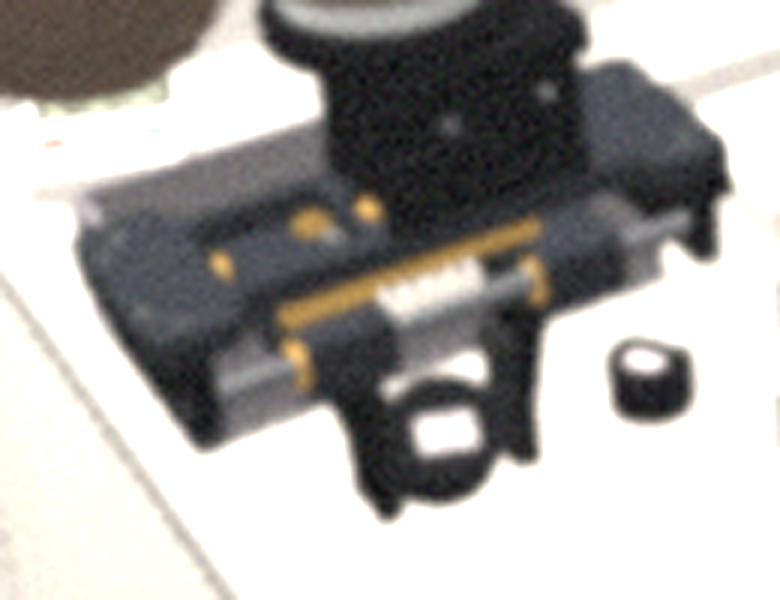

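It's held tilted, face towards the robot (440,430). I'll press it gently onto the table so it pivots flat.

{"method": "step_arm", "body": {"targets": "0 0 0.2 0; 0 0 0.2 0; 0 0 0 0"}}

```text
time_s: 20.78
tcp_pos: [0.483, 0.3305, 0.0049]
ee_rot: [[-1.0, -0.001, 0.001], [-0.001, 1.0, 0.001], [-0.001, 0.001, -1.0]]
wrist_force: [-0.7, -0.5, 5.5]
gripper_width: 0.451
gripper_force: 30.0
```

{"method": "step_arm", "body": {"targets": "0 0 0.2 0; 0 0 0 0"}}

```text
time_s: 20.95
tcp_pos: [0.4834, 0.3306, 0.0042]
ee_rot: [[-1.0, -0.001, 0.002], [-0.001, 1.0, 0.001], [-0.002, 0.001, -1.0]]
wrist_force: [-1.7, -2.6, 11.4]
gripper_width: 0.449
gripper_force: 30.0
```

{"method": "step_arm", "body": {"targets": "0 0 0 0; 0 0 0 0; 0 0 0 0; 0 0 -1 0; 0 0 -4 0; 0 0 -4 0; -3 -3 0 0; -3 -3 0 0; -3 -3 0 0; -3 -3 0 0; 0 0 0 0; 0 0 0 0", "claw": 6.0}}

```text
time_s: 21.95
tcp_pos: [0.6013, 0.2103, 0.0915]
ee_rot: [[-1.0, 0.004, -0.0], [0.004, 1.0, -0.0], [0.0, -0.0, -1.0]]
wrist_force: [-0.8, -0.0, 0.1]
gripper_width: 0.691
gripper_force: 0.0
```

```bash
python3 - <<'E'
from h import *
print(sense()["tcp_pos"])
S,T=snap("scene",5),snap("top",5)
p0=proj(T,(.483,.331,.02))[0]; p1=proj(S,(.483,.331,.02))[0]
a=steel2(T,p0,9); b=steel2(S,p1,14); print(a,b); print(tri(T,a[0],S,b[0]), plane(T,steel(T,p0,9)[0],.01))
cv2.imwrite("pics/c6.png",cv2.hconcat([cv2.resize(S["frame"][205:305,105:205],(400,400),interpolation=2),cv2.resize(T["frame"][180:265,150:235],(400,400),interpolation=2)]))
E
```

```text
[0.60126352 0.2103313  0.09147739]
(array([174.51863263, 236.87915689]), 60, np.float64(39.9375)) (array([165.87501337, 276.57137701]), 60, np.float64(73.046875))
(array([0.48900036, 0.33209737, 0.02161501]), np.float64(0.001100740100000802)) [[0.49054248 0.33150238 0.01      ]]
```

View pics/c6.png

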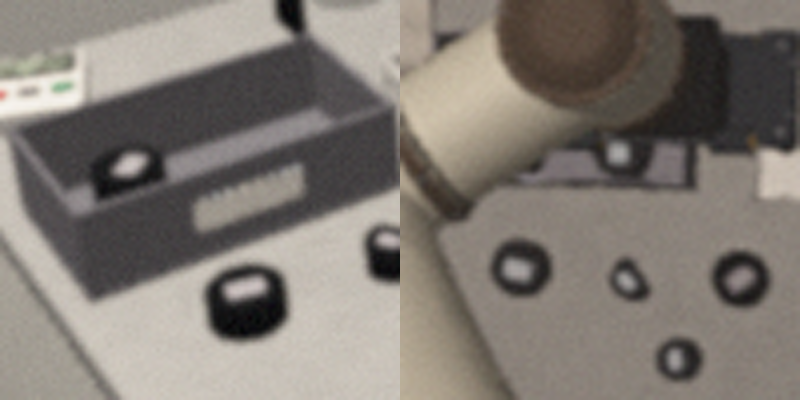

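It now stands flat at (0.4895, 0.332). Regrip low and carry more gently.

{"method": "step_arm", "body": {"targets": "2.25 2.43 0 0; 2.25 2.43 0 0; 2.25 2.43 0 0; 2.25 2.43 0 0; 2.25 2.43 0 0; 0 0 0 0; 0 0 3 0; 0 0 3 0; 0 0 2.8 0; 0 0 0 0; 0 0 0 0", "claw": 6.0}}

```text
time_s: 22.97
tcp_pos: [0.4865, 0.3346, 0.0031]
ee_rot: [[-1.0, -0.003, -0.001], [-0.003, 1.0, -0.001], [0.001, -0.001, -1.0]]
wrist_force: [-0.7, 0.5, -0.2]
gripper_width: 0.69
gripper_force: 0.0
```

{"method": "step_arm", "body": {"targets": "0 0 0 0; 0 0 0 0; 0 0 0 0; 0 0 0 0; 0 0 0 0; 0 0 0 0", "claw": 3.0}}

```text
time_s: 23.47
tcp_pos: [0.4875, 0.3336, 0.004]
ee_rot: [[-1.0, -0.0, -0.0], [-0.0, 1.0, -0.0], [0.0, -0.0, -1.0]]
wrist_force: [-0.7, -0.4, 3.2]
gripper_width: 0.452
gripper_force: 30.0
```

{"method": "step_arm", "body": {"targets": "0 0 -2.8 0; 0 0 -2.8 0; 0 0 -2.6 0; -1 -0.5 0 0; -2 -1 0 0; -2.5 -1.3 0 0; -2.5 -1.4 0 0; -2.5 -1.4 0 0; -2 -1 0 0; -0.85 -0.6 0 0; 0 0 0 0; 0 0 0 0"}}

```text
time_s: 24.47
tcp_pos: [0.6207, 0.2613, 0.0846]
ee_rot: [[-1.0, 0.001, -0.001], [0.001, 1.0, -0.0], [0.001, -0.0, -1.0]]
wrist_force: [-0.8, 0.9, -1.2]
gripper_width: 0.454
gripper_force: 30.0
```

{"method": "step_arm", "body": {"targets": "0 0 2 0; 0 0 2 0; 0 0 2 0; 0 0 1.4 0; 0 0 0 0; 0 0 0 0"}}

```text
time_s: 24.97
tcp_pos: [0.62, 0.2625, 0.0113]
ee_rot: [[-1.0, -0.002, -0.001], [-0.002, 1.0, -0.001], [0.001, -0.001, -1.0]]
wrist_force: [0.6, -0.6, -0.3]
gripper_width: 0.451
gripper_force: 30.0
```

{"method": "step_arm", "body": {"targets": "0 0 0.2 0; 0 0 0 0; 0 0 0 0"}}

```text
time_s: 25.22
tcp_pos: [0.6214, 0.2623, 0.0106]
ee_rot: [[-1.0, -0.001, 0.001], [-0.001, 1.0, 0.001], [-0.001, 0.001, -1.0]]
wrist_force: [-0.6, 0.2, -0.4]
gripper_width: 0.453
gripper_force: 30.0
```

{"method": "step_arm", "body": {"targets": "0 0 0 0; 0 0 0 0; 0 0 0 0; 0 0 0 0; 0 0 -1 0; 0 0 -3.5 0; 0 0 -4.1 0; 2 -3.5 0 0; 2 -3.5 0 0; 2 -3.5 0 0; 2 -3.5 0 0; 2 -3.5 0 0", "claw": 5.0}}

```text
time_s: 26.22
tcp_pos: [0.5203, 0.0855, 0.0966]
ee_rot: [[-1.0, -0.001, 0.001], [-0.001, 1.0, 0.0], [-0.001, 0.0, -1.0]]
wrist_force: [1.2, -1.8, 0.1]
gripper_width: 0.575
gripper_force: 0.0
```

{"method": "step_arm", "body": {"targets": "0.8 -3.5 -0.5 0; 0.8 -3.5 -0.5 0; 0.8 -3.5 -0.5 0; 0.8 -3.5 -0.5 0; 0.8 -3.5 -0.5 0; 0.8 -3.5 -0.5 0; 0 0 0 0; 0 0 0 0"}}

```text
time_s: 26.88
tcp_pos: [0.4732, -0.1248, 0.1267]
ee_rot: [[-1.0, 0.003, 0.002], [0.003, 1.0, 0.0], [-0.002, 0.0, -1.0]]
wrist_force: [0.5, -0.1, -0.5]
gripper_width: 0.578
gripper_force: 0.0
```

```bash
python3 - <<'E'
from h import *
print(sense()["tcp_pos"])
S,T=snap("scene",6),snap("top",6)
for X in ((.6235,.3375,.024),(.622,.2615,.024),(.5735,.338,.024),(.574,.262,.024)):
    s=steel2(T,proj(T,X)[0],8); b=steel2(S,proj(S,X)[0],11)
    print(plane(T,s[0],.024)[0].round(4),s[1:], tri(T,s[0],S,b[0]) if b else None)
c=[(305,245),(354,244),(356,272),(306,273)]; print(quad(T,c,1,.004))
a=cv2.resize(S["frame"][205:285,95:225],(780,480),interpolation=2)
cv2.imwrite("pics/c7.png",cv2.convertScaleAbs(a,alpha=1.3,beta=10))
E
```

```text
[ 0.473176   -0.12483033  0.12668856]
[0.6237 0.3366 0.024 ] (60, np.float64(39.4375)) (array([0.62371103, 0.33664421, 0.02589458]), np.float64(0.001079522322024937))
[0.6227 0.2631 0.024 ] (60, np.float64(40.9375)) (array([0.62283921, 0.26344165, 0.02570632]), np.float64(0.0014836404834663636))
[0.5729 0.3392 0.024 ] (60, np.float64(39.921875)) None
[0.5739 0.2633 0.024 ] (60, np.float64(40.234375)) None
(array([ 0.4253, -0.1818], dtype=float32), array([0.1685, 0.0837, 0.1637, 0.0834], dtype=float32), array([4.34, 4.32, 4.19, 7.57], dtype=float32))
```

All four wide mounts now stand on the box floor: steel areas are about 40 px and tops about 25.8 mm with the +2 mm bias. For the separator, I'll first centre it lengthwise by closing on the bar's ends, then regrip across the bar.

{"method": "step_arm", "body": {"targets": "2.24 -2.87 0 0; 2.24 -2.87 0 0; 0 0 0 -4.1; 0 0 3 0; 0 0 3 0; 0 0 0 0; 0 0 0 0; 0 0 2.5 0; 0 0 2 0; 0 0 1.2 0; 0 0 0 0; 0 0 0 0", "claw": 7.0}}

```text
time_s: 27.98
tcp_pos: [0.4299, -0.1802, 0.0096]
ee_rot: [[-0.997, -0.074, 0.001], [-0.074, 0.997, -0.0], [-0.001, -0.001, -1.0]]
wrist_force: [-0.3, 0.8, 0.1]
gripper_width: 0.803
gripper_force: 0.0
```

{"method": "step_arm", "body": {"targets": "0 0 0 0; 0 0 0 0; 0 0 0 0; 0 0 0 0; 0 0 0 0; 0 0 0 0; 0 0 0 0", "claw": 4.6}}

```text
time_s: 28.57
tcp_pos: [0.4293, -0.1808, 0.0094]
ee_rot: [[-0.997, -0.072, 0.002], [-0.072, 0.997, -0.0], [-0.002, -0.001, -1.0]]
wrist_force: [-0.4, -0.1, 6.1]
gripper_width: 0.568
gripper_force: 30.0
```

```bash
python3 - <<'E'
from h import *
s=sense();print(s["tcp_pos"],s["joints"].round(1),s["gripper_width"]*87)
E
```

```text
[ 0.42934465 -0.18077194  0.00944547] [ -2.8  23.3 -36.3   0.  -30.3 -83.1] 49.38246751432651
```

{"method": "step_arm", "body": {"targets": "0 0 0 0; 0 0 0 0; 0 0 0 0; 0 0 -2 0; 0 0 -2.5 0; 0 0 0 -7; 0 0 0 -7; 0 0 0 -7; 0 0 0 -7; 0 0 0 -7; 0 0 0 -7; 0 0 0 -7", "claw": 6.5}}

```text
time_s: 29.57
tcp_pos: [0.4281, -0.1805, 0.0532]
ee_rot: [[-0.595, -0.803, -0.001], [-0.803, 0.595, 0.0], [0.0, 0.001, -1.0]]
wrist_force: [-0.1, 0.2, 0.3]
gripper_width: 0.747
gripper_force: 0.0
```

{"method": "step_arm", "body": {"targets": "0 0 0 -7; 0 0 0 -7; 0 0 0 -7; 0 0 0 -7; 0 0 0 -7; 0 0 0 -6; 0 0 0 0; 0 0 0 0; 0 0 0 0; 0 0 0 0", "claw": 4.0}}

```text
time_s: 30.4
tcp_pos: [0.4284, -0.1805, 0.0535]
ee_rot: [[0.07, -0.998, -0.0], [-0.998, -0.07, 0.0], [-0.0, 0.0, -1.0]]
wrist_force: [0.5, -0.5, 0.0]
gripper_width: 0.454
gripper_force: 0.0
```

{"method": "step_arm", "body": {"targets": "0 0 2 0; 0 0 1.8 0; 0 0 0.8 0; 0 0 0 0; 0 0 0 0"}}

```text
time_s: 30.82
tcp_pos: [0.4285, -0.1806, 0.0075]
ee_rot: [[0.072, -0.997, -0.001], [-0.997, -0.072, -0.0], [0.0, 0.001, -1.0]]
wrist_force: [-1.0, 0.3, -0.5]
gripper_width: 0.46
gripper_force: 0.0
```

{"method": "step_arm", "body": {"targets": "0 0 0 0; 0 0 0 0; 0 0 0 0; 0 0 0 0; 0 0 0 0; 0 0 0 0; 0 0 0 0; 0 0 0 0", "claw": 0.4}}

```text
time_s: 31.48
tcp_pos: [0.4293, -0.1806, 0.008]
ee_rot: [[0.072, -0.997, 0.002], [-0.997, -0.072, -0.0], [0.0, -0.002, -1.0]]
wrist_force: [0.4, 0.2, 4.1]
gripper_width: 0.113
gripper_force: 30.0
```

{"method": "step_arm", "body": {"targets": "0 0 -3.4 0; 0 0 -3.4 0; 0 0 -3.4 0; 0 0 0 4.1; -2 -0.7 0 0; -3 -1.06 0 0; -3.5 -1.24 0 0; -3.5 -1.24 0 0; -3.5 -1.24 0 0; -3.5 -1.24 0 0; -3.5 -1.24 0 0; -3.5 -1.24 0 0"}}

```text
time_s: 32.48
tcp_pos: [0.5197, 0.081, 0.1089]
ee_rot: [[0.0, -1.0, -0.002], [-1.0, -0.0, -0.001], [0.001, 0.002, -1.0]]
wrist_force: [0.6, 0.2, -2.4]
gripper_width: 0.11
gripper_force: 30.0
```

{"method": "step_arm", "body": {"targets": "-3.5 -1.24 0 0; -3.5 -1.24 0 0; -3.5 -1.24 0 0; -3.5 -1.24 0 0; -3 -1.06 0 0; -2.5 -0.9 0 0; -2 -0.7 0 0; 0 0 0 0; 0 0 0 0; 0 0 0 0"}}

```text
time_s: 33.32
tcp_pos: [0.5956, 0.2937, 0.1084]
ee_rot: [[-0.0, -1.0, -0.003], [-1.0, 0.0, -0.002], [0.002, 0.003, -1.0]]
wrist_force: [-0.0, -0.4, -2.0]
gripper_width: 0.108
gripper_force: 30.0
```

```bash
python3 - <<'E'
from h import *
s=sense();print(s["tcp_pos"],s["ee_rot"].round(3).tolist(),s["gripper_width"]*87)
S,T=snap("scene",7),snap("top",7)
cv2.imwrite("pics/c8.png",cv2.hconcat([cv2.resize(S["frame"][170:290,80:230],(400,320),interpolation=2),cv2.resize(T["frame"][170:240,145:225],(366,320),interpolation=2)]))
E
```

```text
[0.59555216 0.29365602 0.10841216] [[-0.0, -1.0, -0.003], [-1.0, 0.0, -0.002], [0.002, 0.003, -1.0]] 9.388395318616793
```

View pics/c8.png

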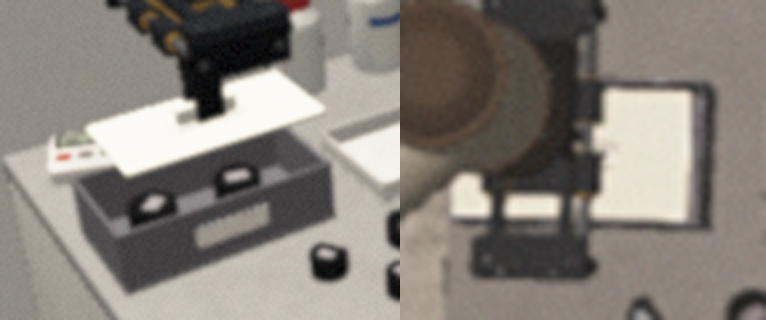

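The plate hangs level over the box: scene corners at (85,130), (272,68), (326,107) and (130,173) in the crop, and in the top view its right edge at u≈690. I'll fit the plate and box edges in both views.

```bash
cat > m.py <<'E'
from h import *
def seg(c,a,b,z,pol,half=3,n=25):
    P=plane(c,edgepts(c,a,b,n,pol,half),z)[:,:2]; p,d=line(P); return np.median(P,0).round(4),p.round(4),(np.degrees(np.arctan2(d[1],d[0]))%180).round(1)
E
python3 - <<'E'
from m import *
S0,S,T=load("scene3"),load("scene7"),load("top7")
print("box scene far x+52",seg(S0,(110,236.5),(180,215.3),.054,-1)); print("box scene left y+90",seg(S0,(108,237),(124,258),.054,1)); print("box scene right y-90",seg(S0,(183,214.5),(204,230.5),.054,-1))
zt=sense()["tcp_pos"][2]-.008+.004; print("tcp",sense()["tcp_pos"],zt)
P=dict(L=(111.9,218.7),F=(182,195.5),R=(202.2,210.1),N=(128.7,234.9))
print("plate scene far x+45",seg(S,P["L"],P["F"],zt,1)); print("right y-82",seg(S,P["F"],P["R"],zt,1)); print("near x-45 (bottom edge z-4)",seg(S,P["R"],P["N"],zt-.004,1)); print("left y+82",seg(S,P["N"],P["L"],zt,1))
q=lambda u,v:(145+(u-400)/4.575,170+v/4.575)
print("plate top right",seg(T,q(690,95),q(690,210),zt,1)); print("near",seg(T,q(610,220),q(685,220),zt,-1)); print("far",seg(T,q(615,90),q(690,90),zt,1))
E
```

```text
box scene far x+52 (array([0.6518, 0.3051]), array([0.6514, 0.2985], dtype=float32), np.float32(88.7))
box scene left y+90 (array([0.6004, 0.3854]), array([0.5983, 0.3852], dtype=float32), np.float32(1.4))
box scene right y-90 (array([0.5964, 0.2137]), array([0.5842, 0.2137], dtype=float32), np.float32(179.7))
tcp [0.59596476 0.29325429 0.10919869] 0.10519869257858028
plate scene far x+45 (array([0.6378, 0.2997]), array([0.6386, 0.3082], dtype=float32), np.float32(93.1))
right y-82 (array([0.5941, 0.2111]), array([0.5922, 0.2111], dtype=float32), np.float32(0.4))
near x-45 (bottom edge z-4) (array([0.5504, 0.2956]), array([0.5511, 0.2903], dtype=float32), np.float32(91.7))
left y+82 (array([0.5855, 0.3779]), array([0.588 , 0.3781], dtype=float32), np.float32(179.0))
plate top right (array([0.5923, 0.209 ]), array([0.5973, 0.2089], dtype=float32), np.float32(0.2))
near (array([0.5472, 0.2379]), array([0.5472, 0.2401], dtype=float32), np.float32(90.4))
far (array([0.6368, 0.2374]), array([0.6369, 0.2343], dtype=float32), np.float32(90.9))
```

{"method": "step_arm", "body": {"targets": "-0.6 -0.5 0 0; 0 0 1.5 0; 0 0 1.5 0; 0 0 1 0; 0 0 0 0; 0 0 0 0; 0 0 0 0"}}

```text
time_s: 34.0
tcp_pos: [0.6023, 0.3007, 0.0704]
ee_rot: [[0.0, -1.0, 0.001], [-1.0, -0.0, 0.001], [-0.001, -0.001, -1.0]]
wrist_force: [1.4, -0.4, -1.1]
gripper_width: 0.112
gripper_force: 30.0
```

```bash
python3 - <<'E'
from m import *
s=sense();print("tcp",s["tcp_pos"],s["ee_rot"].round(4)[:,0])
S,T=snap("scene",8),snap("top",8)
zt=s["tcp_pos"][2]-.004; C=lambda dx,dy:(s["tcp_pos"][0]-.001+dx,s["tcp_pos"][1]+dy,zt)
W=dict(L=C(.045,.082),F=C(.045,-.082),R=C(-.045,-.082),N=C(-.045,.082))
for nm,c in(("scene",S),("top",T)):
    P={k:proj(c,v)[0] for k,v in W.items()}
    for a,b in("LF","FR","RN","NL"):
        if nm=="top" and a+b!="FR": 
            if a+b=="NL":continue
            # right 35 % only
            e=.62 if a+b=="LF" else 0; A=P[a]+(P[b]-P[a])*e; B=P[a]+(P[b]-P[a])*(1 if e else .38)
        else: A,B=P[a],P[b]
        print(nm,a+b,seg(c,A,B,zt-(.004 if a+b=="RN" else 0),1,2.5))
E
```

```text
tcp [0.60225952 0.30066905 0.07040024] [ 5.e-04 -1.e+00 -5.e-04]
scene LF (array([0.6467, 0.3033]), array([0.6463, 0.2983], dtype=float32), np.float32(87.5))
scene FR (array([0.6001, 0.2178]), array([0.5964, 0.218 ], dtype=float32), np.float32(1.1))
scene RN (array([0.5585, 0.3039]), array([0.5583, 0.3216], dtype=float32), np.float32(90.2))
scene NL (array([0.5975, 0.3849]), array([0.5968, 0.3849], dtype=float32), np.float32(0.3))
top LF (array([0.644 , 0.2497]), array([0.6438, 0.2497], dtype=float32), np.float32(86.7))
top FR (array([0.6011, 0.2187]), array([0.5986, 0.2185], dtype=float32), np.float32(1.3))
top RN (array([0.5534, 0.2505]), array([0.553 , 0.2496], dtype=float32), np.float32(88.5))
```

{"method": "step_arm", "body": {"targets": "0.12 0.15 0 0; 0 0 0.5 0; 0 0 0.5 0; 0 0 0.5 0; 0 0 0 0; 0 0 0 0"}}

```text
time_s: 34.6
tcp_pos: [0.6015, 0.2996, 0.0568]
ee_rot: [[0.001, -1.0, 0.003], [-1.0, -0.001, 0.0], [-0.0, -0.003, -1.0]]
wrist_force: [-0.3, -1.5, 8.4]
gripper_width: 0.117
gripper_force: 31.0
```

Slight resistance (8 N). Back up, shift a little and retry.

{"method": "step_arm", "body": {"targets": "0 0 -0.7 0; 0 0 -0.5 0; 0.05 0.12 0 0; 0 0 0 0; 0 0 0.3 0; 0 0 0.3 0; 0 0 0.3 0; 0 0 0 0; 0 0 0 0"}}

```text
time_s: 35.35
tcp_pos: [0.5989, 0.2986, 0.0582]
ee_rot: [[0.001, -1.0, -0.0], [-1.0, -0.001, -0.001], [0.001, 0.0, -1.0]]
wrist_force: [-1.8, -0.3, 6.2]
gripper_width: 0.114
gripper_force: 30.2
```

```bash
python3 - <<'E'
from m import *
s=sense();print("tcp",s["tcp_pos"],s["wrist_force"],s["moment"])
S,T=snap("scene",9),snap("top",9)
cv2.imwrite("pics/c9.png",cv2.hconcat([cv2.resize(S["frame"][195:265,95:215],(480,280),interpolation=2),cv2.resize(T["frame"][175:230,150:220],(320,280),interpolation=2)]))
E
```

```text
tcp [0.59888865 0.29863657 0.05823648] [-1.80108117 -0.28389944  6.21106738] [-0.22552655  0.8362901   0.00365284]
```

View pics/c9.png

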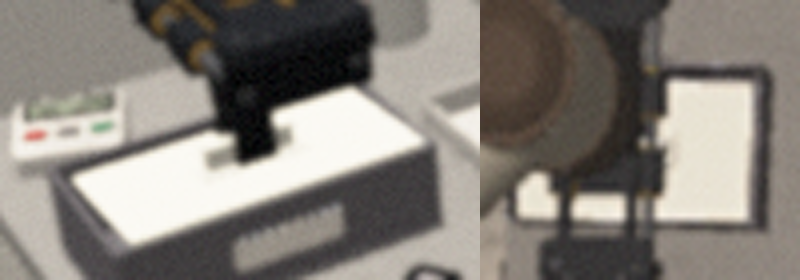

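```bash
cat >> m.py <<'E'
def plate(S,T,ctr,zt):
    W={k:(ctr[0]+dx,ctr[1]+dy,zt) for k,dx,dy in(("L",.045,.082),("F",.045,-.082),("R",-.045,-.082),("N",-.045,.082))}
    for nm,c in(("scene",S),("top",T)):
        P={k:proj(c,v)[0] for k,v in W.items()}
        for a,b in("LF","FR","RN","NL"):
            A,B=P[a],P[b]
            if nm=="top":
                if a+b=="NL":continue
                if a+b=="LF":A=A+(B-A)*.62
                if a+b=="RN":B=A+(B-A)*.4
            E=edgepts(c,A,B,40,1,2.5); X=plane(c,E,zt)[:,:2]; p,d=line(X); r_=(X-p)@np.array([-d[1],d[0]])
            u=np.array([.59,.61]) if a+b in("FR","NL") else np.array([.23,.37])
            i=0 if a+b in("FR","NL") else 1
            print(nm,a+b,"at",u,((u-p[i])/d[i]*d[1-i]+p[1-i]).round(4),"rms",r_.std().round(4))
E
python3 - <<'E'
from m import *
S,T=load("scene9"),load("top9"); plate(S,T,(.599,.2986),.0545)
print("box scene3/top3: same, rim")
S,T=load("scene3"),load("top3")
for nm,c,a,b,pol in (("far outer",S,(.6516,.385),(.6516,.215),-1),("near inner",S,(.5516,.38),(.5516,.22),1),("near inner-",S,(.5516,.38),(.5516,.22),-1),("near outer",S,(.5476,.38),(.5476,.22),1),("near outer-",S,(.5476,.38),(.5476,.22),-1),("top far outer",T,(.6516,.385),(.6516,.215),-1),("top near inner",T,(.5516,.38),(.5516,.22),-1)):
    A,B=proj(c,(*a,.054))[0],proj(c,(*b,.054))[0]; X=plane(c,edgepts(c,A,B,40,pol,2),.054)[:,:2]; p,d=line(X)
    print(nm,((np.array([.23,.37])-p[1])/d[1]*d[0]+p[0]).round(4))
E
```

```text
scene LF at [0.23 0.37] [0.6381 0.6366] rms 0.0034
scene FR at [0.59 0.61] [0.2166 0.2181] rms 0.0005
scene RN at [0.23 0.37] [0.5543 0.5526] rms 0.0011
scene NL at [0.59 0.61] [0.3824 0.383 ] rms 0.0006
top LF at [0.23 0.37] [0.6399 0.6391] rms 0.0008
top FR at [0.59 0.61] [0.2158 0.2152] rms 0.001
top RN at [0.23 0.37] [0.5515 0.549 ] rms 0.0007
box scene3/top3: same, rim
far outer [0.6496 0.6529]
near inner [0.5595 0.5582]
near inner- [0.5486 0.5476]
near outer [0.5527 0.5513]
near outer- [0.5492 0.5473]
top far outer [0.6493 0.6522]
top near inner [0.5526 0.5514]
```

The plate sits about 4 mm towards -x of the tool and about 0.8° turned. Lift, correct, retry.

{"method": "step_arm", "body": {"targets": "0 0 -0.8 0; 0 0 0 0; -0.1 -0.42 0 0.8; 0 0 0 0; 0 0 0.3 0; 0 0 0.4 0; 0 0 0.4 0; 0 0 0 0; 0 0 0 0"}}

```text
time_s: 36.2
tcp_pos: [0.6027, 0.2995, 0.0538]
ee_rot: [[-0.014, -1.0, -0.001], [-1.0, 0.014, -0.001], [0.001, 0.001, -1.0]]
wrist_force: [0.2, -0.0, -1.3]
gripper_width: 0.109
gripper_force: 29.5
```

```bash
python3 - <<'E'
from h import *
s=sense();print("tcp",s["tcp_pos"],s["wrist_force"],s["moment"])
E
```

```text
tcp [0.60274204 0.29953534 0.05377304] [ 0.18122449 -0.0296304  -1.25483025] [0.00994055 0.07638089 0.03983054]
```

It's in and free. Lower it onto the mounts.

{"method": "step_arm", "body": {"targets": "0 0 0.5 0; 0 0 0.5 0; 0 0 0.5 0; 0 0 0.3 0; 0 0 0 0; 0 0 0 0"}}

```text
time_s: 36.7
tcp_pos: [0.603, 0.2997, 0.0362]
ee_rot: [[-0.014, -1.0, -0.0], [-1.0, 0.014, -0.0], [0.0, 0.0, -1.0]]
wrist_force: [-0.4, -0.2, -0.9]
gripper_width: 0.113
gripper_force: 29.5
```

{"method": "step_arm", "body": {"targets": "0 0 0.2 0; 0 0 0.15 0; 0 0 0 0; 0 0 0 0"}}

```text
time_s: 37.03
tcp_pos: [0.6031, 0.2998, 0.0332]
ee_rot: [[-0.014, -1.0, 0.0], [-1.0, 0.014, 0.0], [-0.0, -0.0, -1.0]]
wrist_force: [0.4, 0.2, -0.6]
gripper_width: 0.114
gripper_force: 29.7
```

{"method": "step_arm", "body": {"targets": "0 0 0 0; 0 0 0 0; 0 0 0 0; 0 0 0 0; 0 0 -2 0; 0 0 -3.5 0; 0 0 -3.5 0; 2 2 0 0; 3 2.5 0 0; 3 2.5 0 0; 3 2.5 0 0; 0 0 0 0", "claw": 3.0}}

```text
time_s: 38.03
tcp_pos: [0.4998, 0.1852, 0.1222]
ee_rot: [[-0.017, -1.0, -0.008], [-1.0, 0.017, -0.003], [0.004, 0.008, -1.0]]
wrist_force: [-1.0, 0.7, 0.2]
gripper_width: 0.344
gripper_force: 0.0
```

```bash
python3 - <<'E'
from m import *
s=sense();print("tcp",s["tcp_pos"],s["joints"].round(1))
S,T=snap("scene",10),snap("top",10); plate(S,T,(.5995,.2996),.028)
P=dict(C=(.4853,.1765,.015),B=(.4825,.255,.02),D=(.486,.1032,.02),G=(.428,.219,.02))
for k,X in P.items():
    a=steel2(T,proj(T,X)[0],7); b=steel2(S,proj(S,X)[0],9)
    print(k, a and plane(T,a[0],X[2])[0].round(4), tri(T,a[0],S,b[0])[0].round(4) if a and b else None)
E
```

```text
tcp [0.49983124 0.18523845 0.12220519] [ 37.7  19.  -20.1  -0.1 -51.4 -38.6]
scene LF at [0.23 0.37] [0.6485 0.6496] rms 0.0015
scene FR at [0.59 0.61] [0.218 0.217] rms 0.0028
scene RN at [0.23 0.37] [0.5508 0.5466] rms 0.0068
scene NL at [0.59 0.61] [0.3784 0.3782] rms 0.001
top LF at [0.23 0.37] [0.6437 0.643 ] rms 0.0007
top FR at [0.59 0.61] [0.2165 0.2166] rms 0.0043
top RN at [0.23 0.37] [0.5614 0.5277] rms 0.0039
C [0.4875 0.1722 0.015 ] [0.4885 0.1738 0.0127]
B None None
D [0.4858 0.1038 0.02  ] [0.4863 0.1044 0.0224]
G None None
```

Separator is in. I'll clear the view and check the plate and the remaining mounts.

{"method": "step_arm", "body": {"targets": "0 0 0 -0.8; 3.8 0.5 0 0; 3.8 0.5 0 0; 3.8 0.5 0 0; 3.8 0.5 0 0; 3.8 0.5 0 0; 3.8 0.5 0 0; 0 0 0 0; 0 0 0 0", "claw": 4.6}}

```text
time_s: 38.88
tcp_pos: [0.4778, -0.038, 0.1231]
ee_rot: [[-0.002, -1.0, 0.001], [-1.0, 0.002, 0.0], [-0.0, -0.001, -1.0]]
wrist_force: [-0.1, 0.8, 0.4]
gripper_width: 0.527
gripper_force: 0.0
```

```bash
python3 - <<'E'
from m import *
s=sense();print("tcp",s["tcp_pos"],s["ee_rot"].round(3).tolist())
S,T=snap("scene",11),snap("top",11)
P=dict(C=(.4855,.1766,.015),B=(.4825,.255,.02),D=(.486,.1032,.02),G=(.428,.219,.02))
for k,X in P.items():
    a=steel2(T,proj(T,X)[0],7); b=steel2(S,proj(S,X)[0],10)
    print(k, a and plane(T,a[0],X[2])[0].round(4), tri(T,a[0],S,b[0])[0].round(4) if a and b else None)
cv2.imwrite("pics/c10.png",cv2.vconcat([cv2.resize(S["frame"][200:300,95:315],(770,350),interpolation=2),cv2.resize(T["frame"][182:262,150:404],(770,242),interpolation=2)]))
E
```

```text
tcp [ 0.4778336  -0.03803924  0.12314663] [[-0.002, -1.0, 0.001], [-1.0, 0.002, 0.0], [-0.0, -0.001, -1.0]]
C None None
B None None
D None NoneTraceback (most recent call last):
  File "<stdin>", line 6, in <module>
  File "h.py", line 37, in steel2
    cs,_=cv2.findContours(D,cv2.RETR_EXTERNAL,cv2.CHAIN_APPROX_NONE); k=max(cs,key=cv2.contourArea)
                                                                        ~~~^^^^^^^^^^^^^^^^^^^^^^^^
ValueError: max() iterable argument is empty
```

```bash
python3 - <<'E'
from m import *
S,T=load("scene11"),load("top11")
cv2.imwrite("pics/c11.png",cv2.vconcat([cv2.resize(S["frame"][200:300,95:315],(770,350),interpolation=2),cv2.resize(T["frame"][182:262,150:404],(770,242),interpolation=2)]))
E
```

```text
(no output)
```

View pics/c11.png

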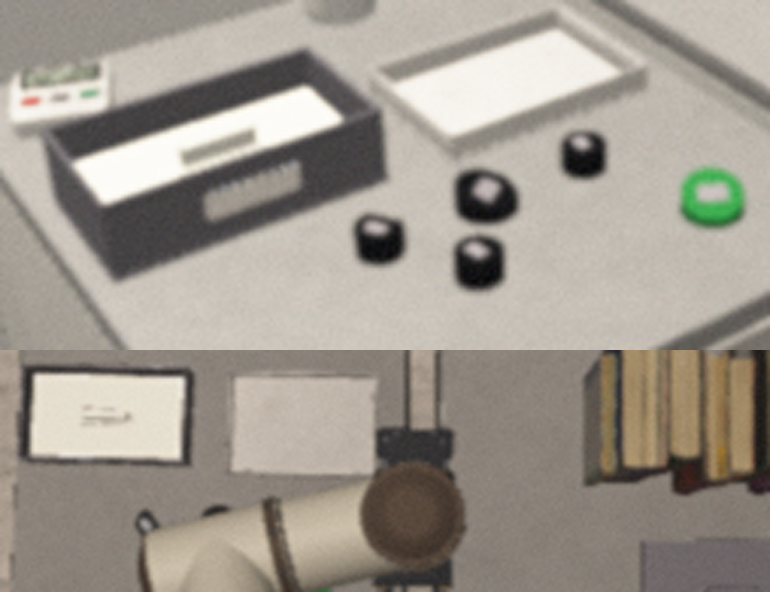

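The separator lies level in the box. In the scene view the mounts are at B (380,238), C (487,195), G (479,262) and D (584,153). I'll compare their outlines with the first picture to see whether any moved.

```bash
cat >> m.py <<'E'
def shift(tag,names="BCDG"):
    P=dict(C=(.4855,.1766,.01),B=(.4825,.255,.01),D=(.486,.1032,.01),G=(.428,.219,.01))
    for nm in("scene","top"):
        a,b=load(nm+"0"),load(nm+str(tag))
        for k in names:
            p=proj(a,P[k])[0]; r_=8 if nm=="top" else 11
            try:
                u,v=steel(a,p,r_),steel(b,p,r_); print(nm,k,"moved",(plane(b,v[0],.01)-plane(a,u[0],.01))[0][:2].round(4),"area",round(u[2]),round(v[2]))
            except ValueError: print(nm,k,"gone")
E
python3 - <<'E'
from m import *
shift(11)
E
```

```text
scene B moved [-0.0006  0.0002] area 121 113
scene C moved [-0.0002  0.0001] area 210 203
scene D moved [-0.0004  0.0002] area 108 101
scene G moved [-0.0006  0.0002] area 141 132
top B moved [0.0041 0.0015] area 50 20
top C moved [0.0142 0.005 ] area 113 17
top D moved [0.0027 0.0172] area 62 44
top G gone
```

None has moved. Pick D.

{"method": "step_arm", "body": {"targets": "-3.53 -0.2 0 0; -3.53 -0.2 0 0; -3.53 -0.2 0 0; -3.53 -0.2 0 0; 0 0 3 0; 0 0 3 0; 0 0 3 0; 0 0 2.9 0; 0 0 0 0; 0 0 0 0", "claw": 4.8}}

```text
time_s: 39.82
tcp_pos: [0.4849, 0.1063, 0.0031]
ee_rot: [[0.004, -1.0, -0.001], [-1.0, -0.004, -0.001], [0.001, 0.001, -1.0]]
wrist_force: [-0.2, 0.2, 0.8]
gripper_width: 0.551
gripper_force: 0.0
```

{"method": "step_arm", "body": {"targets": "0 0 0 0; 0 0 0 0; 0 0 0 0; 0 0 0 0; 0 0 0 0; 0 0 0 0", "claw": 2.0}}

```text
time_s: 40.32
tcp_pos: [0.4849, 0.1045, 0.0045]
ee_rot: [[0.0, -1.0, 0.001], [-1.0, -0.0, 0.001], [-0.001, -0.001, -1.0]]
wrist_force: [-0.8, 2.1, 1.9]
gripper_width: 0.332
gripper_force: 30.0
```

{"method": "step_arm", "body": {"targets": "0 0 -3.2 0; 0 0 -3.2 0; 0 0 -3.2 0; -1.5 -1.2 0 0; -2.7 -2.1 0 0; -2.7 -2.1 0 0; -2.7 -2.1 0 0; -2.7 -2.1 0 0; -2.2 -1.76 0 0; 0 0 0 0; 0 0 0 0"}}

```text
time_s: 41.23
tcp_pos: [0.5981, 0.2499, 0.0989]
ee_rot: [[0.001, -1.0, -0.001], [-1.0, -0.001, -0.001], [0.001, 0.001, -1.0]]
wrist_force: [-0.9, -0.4, -0.7]
gripper_width: 0.333
gripper_force: 30.0
```

{"method": "step_arm", "body": {"targets": "0 0 1.5 0; 0 0 2 0; 0 0 2 0; 0 0 0.8 0; 0 0 0 0; 0 0 0 0; 0 0 0 0"}}

```text
time_s: 41.82
tcp_pos: [0.5989, 0.2494, 0.0385]
ee_rot: [[0.0, -1.0, 0.002], [-1.0, -0.0, 0.001], [-0.001, -0.002, -1.0]]
wrist_force: [0.1, 0.4, 0.3]
gripper_width: 0.331
gripper_force: 30.0
```

{"method": "step_arm", "body": {"targets": "0 0 0.3 0; 0 0 0.15 0; 0 0 0 0; 0 0 0 0"}}

```text
time_s: 42.15
tcp_pos: [0.5982, 0.2494, 0.0328]
ee_rot: [[0.0, -1.0, 0.0], [-1.0, -0.0, 0.0], [-0.0, -0.0, -1.0]]
wrist_force: [-1.1, -0.3, -0.6]
gripper_width: 0.338
gripper_force: 30.0
```

{"method": "step_arm", "body": {"targets": "0 0 0 0; 0 0 0 0; 0 0 0 0; 0 0 0 0; 0 0 -1 0; 0 0 -3 0; 0 0 -3.5 0; 0.61 3.41 0 0; 0.61 3.41 0 0; 0.61 3.41 0 0; 0.61 3.41 0 0; 0.61 3.41 0 0", "claw": 4.4}}

```text
time_s: 43.15
tcp_pos: [0.4264, 0.2184, 0.1084]
ee_rot: [[0.0, -1.0, 0.001], [-1.0, -0.0, 0.001], [-0.001, -0.001, -1.0]]
wrist_force: [-0.7, 1.2, 0.5]
gripper_width: 0.503
gripper_force: 0.0
```

{"method": "step_arm", "body": {"targets": "0 0 2.5 0; 0 0 3 0; 0 0 0 0; 0 0 0 0", "claw": 4.8}}

```text
time_s: 43.48
tcp_pos: [0.4274, 0.2184, 0.0526]
ee_rot: [[0.001, -1.0, -0.001], [-1.0, -0.001, -0.002], [0.002, 0.001, -1.0]]
wrist_force: [-0.4, -0.4, 0.3]
gripper_width: 0.549
gripper_force: 0.0
```

{"method": "step_arm", "body": {"targets": "0 0 2.5 0; 0 0 2.3 0; 0 0 0 0; 0 0 0 0"}}

```text
time_s: 43.82
tcp_pos: [0.4284, 0.219, 0.0053]
ee_rot: [[0.001, -1.0, 0.0], [-1.0, -0.001, -0.0], [0.0, -0.0, -1.0]]
wrist_force: [0.2, -0.8, 0.3]
gripper_width: 0.555
gripper_force: 0.0
```

{"method": "step_arm", "body": {"targets": "0 0 0 0; 0 0 0 0; 0 0 0 0; 0 0 0 0; 0 0 0 0; 0 0 0 0", "claw": 2.0}}

```text
time_s: 44.32
tcp_pos: [0.4285, 0.2195, 0.0058]
ee_rot: [[0.001, -1.0, 0.002], [-1.0, -0.001, 0.002], [-0.002, -0.002, -1.0]]
wrist_force: [0.1, -0.3, 6.7]
gripper_width: 0.335
gripper_force: 30.0
```

{"method": "step_arm", "body": {"targets": "0 0 -3.2 0; 0 0 -3.2 0; 0 0 -3.2 0; -1.3 -1.7 0 0; -2.2 -2.88 0 0; -2.2 -2.88 0 0; -2.2 -2.88 0 0; -2.2 -2.88 0 0; -2.2 -2.88 0 0; -0.7 -0.9 0 0; 0 0 0 0; 0 0 0 0"}}

```text
time_s: 45.32
tcp_pos: [0.597, 0.3485, 0.0993]
ee_rot: [[-0.0, -1.0, -0.002], [-1.0, 0.0, -0.001], [0.001, 0.002, -1.0]]
wrist_force: [-0.2, -0.7, -0.1]
gripper_width: 0.336
gripper_force: 30.0
```

{"method": "step_arm", "body": {"targets": "0 0 1.5 0; 0 0 2 0; 0 0 2 0; 0 0 0.8 0; 0 0 0 0; 0 0 0 0; 0 0 0 0"}}

```text
time_s: 45.9
tcp_pos: [0.5981, 0.3492, 0.0392]
ee_rot: [[0.001, -1.0, 0.002], [-1.0, -0.001, 0.001], [-0.001, -0.002, -1.0]]
wrist_force: [-1.4, -0.0, 0.2]
gripper_width: 0.333
gripper_force: 30.0
```

{"method": "step_arm", "body": {"targets": "0 0 0.3 0; 0 0 0.2 0; 0 0 0 0; 0 0 0 0"}}

```text
time_s: 46.23
tcp_pos: [0.5981, 0.3492, 0.0339]
ee_rot: [[0.001, -1.0, 0.001], [-1.0, -0.001, 0.001], [-0.001, -0.001, -1.0]]
wrist_force: [-0.7, -0.2, 4.5]
gripper_width: 0.332
gripper_force: 30.0
```

{"method": "step_arm", "body": {"targets": "0 0 0 0; 0 0 0 0; 0 0 0 0; 0 0 0 0; 0 0 -1 0; 0 0 -3 0; 0 0 -3.5 0; 2.35 2.89 0 0; 2.35 2.89 0 0; 2.35 2.89 0 0; 2.35 2.89 0 0; 0 0 0 0", "claw": 4.4}}

```text
time_s: 47.23
tcp_pos: [0.475, 0.2487, 0.1069]
ee_rot: [[-0.002, -1.0, -0.008], [-1.0, 0.002, -0.005], [0.005, 0.008, -1.0]]
wrist_force: [-0.6, -0.6, -0.9]
gripper_width: 0.506
gripper_force: 0.0
```

{"method": "step_arm", "body": {"targets": "0 0 0 -7.1; 0 0 0 -7.1; 0 0 0 -7.1; 0 0 0 -7.1; 0 0 0 -7.1; 0 0 0 0; 0 0 0 0", "claw": 4.8}}

```text
time_s: 47.82
tcp_pos: [0.4823, 0.2549, 0.108]
ee_rot: [[0.578, -0.816, 0.001], [-0.816, -0.578, 0.0], [-0.0, -0.001, -1.0]]
wrist_force: [0.1, -0.1, -0.2]
gripper_width: 0.55
gripper_force: 0.0
```

```bash
python3 - <<'E'
from m import *
s=sense();print("tcp",s["tcp_pos"])
snap("scene",12);snap("top",12); shift(12,"BC")
S=load("scene12")
for X in((.598,.2495,.048),(.598,.3495,.048)):
    b=steel2(S,proj(S,X)[0],10); print(b, b and plane(S,b[0],.048)[0].round(4))
# chip direction from the first top view: minAreaRect of dark blob / dark mask moments
T=load("top0")
for n,X in(("B",(.4825,.255,.02)),("C",(.4855,.1766,.0135))):
    for c in (T,load("scene0")):
        p=proj(c,X)[0]; x,y=p.round().astype(int); r_=9 if c is T else 11
        g=cv2.resize(cv2.cvtColor(c["frame"],6)[y-r_:y+r_+1,x-r_:x+r_+1],None,fx=8,fy=8,interpolation=2)
        D=(g<85).astype(np.uint8); k=max(cv2.findContours(D,0,1)[0],key=cv2.contourArea)
        if c is T:
            h=cv2.convexHull(k)[:,0]; q=plane(c,(h+.5)/8-.5+[x-r_,y-r_],.02)[:,:2]; ctr=q.mean(0)
            M=cv2.moments(cv2.convexHull(k)); ctr=plane(c,np.array([M["m10"],M["m01"]])/M["m00"]/8-.5+[x-r_,y-r_],.02)[0,:2]
            # longest hull edge -> straight face
            e=np.roll(q,-1,0)-q; i=np.linalg.norm(e,axis=1).argmax(); print(n,"hull longest edge",np.linalg.norm(e[i]).round(4),"dir",np.degrees(np.arctan2(*e[i][::-1])).round(1),"mid-ctr",(q[i]+e[i]/2-ctr).round(4))
            H=cv2.drawContours(np.zeros_like(D),[k],-1,1,-1)&(1-D); k2=max(cv2.findContours(H,0,1)[0],key=cv2.contourArea)
            b=plane(c,cv2.boxPoints(cv2.minAreaRect(k2))/8-.5+[x-r_,y-r_],X[2])[:,:2]; e=np.roll(b,-1,0)-b; print(n,"steel sides",np.linalg.norm(e,axis=1).round(4)[:2],np.degrees(np.arctan2(e[:2,1],e[:2,0])).round(1))
E
```

```text
tcp [0.4823232  0.25494982 0.10803446]
scene B moved [-0.0006  0.0002] area 121 113
scene C moved [-0.0001  0.0001] area 210 203
top B moved [-0.0043  0.0059] area 50 208
top C moved [-0.     -0.0001] area 113 112
(array([179.02870298, 228.04388715]), 130, np.float64(19.9375)) [0.6031 0.2452 0.048 ]
(array([135.16003289, 244.21398026]), 145, np.float64(11.875)) [0.5972 0.3489 0.048 ]
B hull longest edge 0.0159 dir -145.1 mid-ctr [ 0.0065 -0.0074]
B steel sides [0.0113 0.0162] [ -43.6 -133.5]
C hull longest edge 0.0074 dir -115.5 mid-ctr [ 0.0166 -0.0096]
C steel sides [0.0202 0.0141] [ -52.  -141.7]
```

{"method": "step_arm", "body": {"targets": "0 0 2.5 0; 0 0 3 0; 0 0 3 0; 0 0 1.8 0; 0 0 0 0; 0 0 0 0"}}

```text
time_s: 48.42
tcp_pos: [0.482, 0.2547, 0.004]
ee_rot: [[0.58, -0.815, -0.001], [-0.815, -0.58, -0.001], [0.0, 0.001, -1.0]]
wrist_force: [0.2, 0.4, -0.6]
gripper_width: 0.552
gripper_force: 0.0
```

{"method": "step_arm", "body": {"targets": "0 0 0 0; 0 0 0 0; 0 0 0 0; 0 0 0 0; 0 0 0 0; 0 0 0 0", "claw": 2.0}}

```text
time_s: 48.92
tcp_pos: [0.4824, 0.2551, 0.0053]
ee_rot: [[0.581, -0.814, 0.001], [-0.814, -0.581, 0.001], [-0.0, -0.001, -1.0]]
wrist_force: [-1.2, -0.0, 4.1]
gripper_width: 0.333
gripper_force: 30.0
```

{"method": "step_arm", "body": {"targets": "0 0 -3 0; 0 0 -3.5 0; 2 0.25 0 0; 3.28 0.45 0 0; 3.28 0.45 0 0; 3.28 0.45 0 0; 3.28 0.45 0 0; 3.28 0.45 0 0; 3.28 0.45 0 0; 1.27 0.17 0 0; 0 0 0 0; 0 0 0 0"}}

```text
time_s: 49.92
tcp_pos: [0.5896, 0.0493, 0.0691]
ee_rot: [[0.58, -0.815, -0.001], [-0.815, -0.58, 0.0], [-0.001, 0.001, -1.0]]
wrist_force: [-0.4, 0.5, -0.2]
gripper_width: 0.331
gripper_force: 30.0
```

{"method": "step_arm", "body": {"targets": "0 0 2 0; 0 0 2.5 0; 0 0 1.5 0; 0 0 0 0; 0 0 0 0"}}

```text
time_s: 50.33
tcp_pos: [0.5892, 0.051, 0.0092]
ee_rot: [[0.582, -0.813, -0.001], [-0.813, -0.582, -0.0], [-0.001, 0.001, -1.0]]
wrist_force: [-0.3, -0.0, -0.8]
gripper_width: 0.333
gripper_force: 30.0
```

{"method": "step_arm", "body": {"targets": "0 0 0 0; 0 0 0 0; 0 0 0 0; 0 0 0 0; 0 0 -2 0; 0 0 -3 0; 0 0 -3 0; -3.26 0.23 0 0; -3.26 0.23 0 0; -3.26 0.23 0 0; -3.26 0.23 0 0; -3.26 0.23 0 0", "claw": 4.4}}

```text
time_s: 51.33
tcp_pos: [0.485, 0.1767, 0.0901]
ee_rot: [[0.58, -0.814, 0.001], [-0.814, -0.58, 0.001], [-0.0, -0.001, -1.0]]
wrist_force: [0.1, 0.4, 0.1]
gripper_width: 0.503
gripper_force: 0.0
```

{"method": "step_arm", "body": {"targets": "0 0 0 7; 0 0 0 7; 0 0 0 7; 0 0 0 7; 0 0 0 7; 0 0 0 7; 0 0 0 7; 0 0 0 7; 0 0 0 7; 0 0 0 7; 0 0 0 7; 0 0 0 7", "claw": 6.0}}

```text
time_s: 52.33
tcp_pos: [0.486, 0.1758, 0.09]
ee_rot: [[-0.753, -0.658, 0.001], [-0.658, 0.753, 0.001], [-0.001, 0.0, -1.0]]
wrist_force: [0.2, -0.2, -0.5]
gripper_width: 0.694
gripper_force: 0.0
```

{"method": "step_arm", "body": {"targets": "0 0 0 6; 0 0 0 0; 0 0 0 0"}}

```text
time_s: 52.58
tcp_pos: [0.486, 0.1758, 0.0899]
ee_rot: [[-0.812, -0.583, 0.0], [-0.583, 0.812, 0.0], [-0.001, 0.0, -1.0]]
wrist_force: [0.3, 0.2, 0.8]
gripper_width: 0.69
gripper_force: 0.0
```

```bash
python3 - <<'E'
from m import *
s=sense();print("tcp",s["tcp_pos"],s["joints"].round(1))
snap("scene",13);snap("top",13); shift(13,"C")
E
```

```text
tcp [0.485986   0.17582867 0.0898563 ] [ 37.9  19.7 -24.8  -0.  -45.4 -92.2]
scene C moved [-0.0001  0.0001] area 210 203
top C moved [0.003  0.0026] area 113 243
```

{"method": "step_arm", "body": {"targets": "0 0 2.5 0; 0 0 3 0; 0 0 2.2 0; 0 0 1 0; 0 0 0 0; 0 0 0 0"}}

```text
time_s: 53.18
tcp_pos: [0.4863, 0.1761, 0.0026]
ee_rot: [[-0.813, -0.582, 0.0], [-0.582, 0.813, -0.0], [-0.0, -0.0, -1.0]]
wrist_force: [-1.2, 0.4, -0.1]
gripper_width: 0.685
gripper_force: 0.0
```

{"method": "step_arm", "body": {"targets": "0 0 0 0; 0 0 0 0; 0 0 0 0; 0 0 0 0; 0 0 0 0; 0 0 0 0", "claw": 3.0}}

```text
time_s: 53.68
tcp_pos: [0.4861, 0.1759, 0.0029]
ee_rot: [[-0.814, -0.581, 0.0], [-0.581, 0.814, 0.0], [-0.001, -0.0, -1.0]]
wrist_force: [0.5, -0.1, 2.5]
gripper_width: 0.447
gripper_force: 30.0
```

{"method": "step_arm", "body": {"targets": "0 0 -3 0; 0 0 -3.5 0; -0.6 -1.3 0 0; -1.27 -2.78 0 0; -1.27 -2.78 0 0; -1.27 -2.78 0 0; -0.66 -1.49 0 0; 0 0 0 0; 0 0 2 0; 0 0 2.5 0; 0 0 1.5 0; 0 0 0 0"}}

```text
time_s: 54.68
tcp_pos: [0.5899, 0.1145, 0.0051]
ee_rot: [[-0.814, -0.581, -0.004], [-0.581, 0.814, -0.002], [0.005, 0.001, -1.0]]
wrist_force: [0.3, 0.3, -0.4]
gripper_width: 0.445
gripper_force: 30.0
```

{"method": "step_arm", "body": {"targets": "0 0 0 0; 0 0 0.1 0; 0 0 0 0"}}

```text
time_s: 54.93
tcp_pos: [0.5919, 0.1151, 0.0073]
ee_rot: [[-0.814, -0.581, 0.001], [-0.581, 0.814, 0.001], [-0.001, -0.0, -1.0]]
wrist_force: [0.2, -0.6, -1.1]
gripper_width: 0.445
gripper_force: 30.0
```

{"method": "step_arm", "body": {"targets": "0 0 0 0; 0 0 0 0; 0 0 0 0; 0 0 0 0; 0 0 -2 0; 0 0 -4 0; 0 0 -4 0; 0 0 0 7.1; 0 0 0 7.1; 0 0 0 7.1; 0 0 0 7.1; 0 0 0 7.1", "claw": 5.2}}

```text
time_s: 55.93
tcp_pos: [0.5918, 0.1147, 0.1068]
ee_rot: [[-1.0, 0.006, 0.0], [0.006, 1.0, 0.0], [-0.0, 0.0, -1.0]]
wrist_force: [-0.2, 0.5, -0.9]
gripper_width: 0.597
gripper_force: 0.0
```

{"method": "step_arm", "body": {"targets": "1.91 -3.5 0 0; 1.91 -3.5 0 0; 1.91 -3.5 0 0; 1.91 -3.5 0 0; 1.91 -3.5 0 0; 1.91 -3.5 0 0; 1.91 -3.5 0 0; 1.91 -3.5 0 0; 1.91 -3.5 0 0; 0 0 0 0; 0 0 0 0", "claw": 8.0}}

```text
time_s: 56.85
tcp_pos: [0.419, -0.2019, 0.1068]
ee_rot: [[-1.0, 0.004, 0.0], [0.004, 1.0, -0.0], [-0.0, -0.0, -1.0]]
wrist_force: [-0.7, -0.4, 0.2]
gripper_width: 0.914
gripper_force: 0.0
```

```bash
python3 - <<'E'
from m import *
s=sense();print("tcp",s["tcp_pos"],s["ee_rot"].round(3).tolist(),s["joints"].round(1))
S,T=snap("scene",14),snap("top",14)
for n,X in(("s1",(.598,.2495,.048)),("s2",(.598,.3495,.048)),("B",(.5892,.051,.022)),("C",(.592,.115,.015))):
    a=steel2(T,proj(T,X)[0],8); b=steel2(S,proj(S,X)[0],10)
    print(n,a and (plane(T,a[0],X[2])[0].round(4),a[1:]),b and b[1:],tri(T,a[0],S,b[0]) if a and b else None)
Z=.014
for src in ("0","14"):
    c=load("top"+src)
    for nm,a,b,pol in(("far x+58",(.476,-.30),(.476,-.46),1),("near x-58",(.36,-.30),(.36,-.46),-1),("left y+96",(.37,-.285),(.465,-.285),-1),("right y-96",(.37,-.477),(.465,-.477),1)):
        A,B=proj(c,(*a,Z))[0],proj(c,(*b,Z))[0]; z=Z if not nm.startswith("near") else Z
        o=[]
        for sg in(1,-1): o.append(seg(c,A,B,z,sg,3)[::2])
        print(src,nm,o)
cv2.imwrite("pics/c12.png",cv2.vconcat([cv2.resize(S["frame"][195:275,95:315],(770,280),interpolation=2),cv2.resize(T["frame"][182:292,150:430],(770,302),interpolation=2)]))
E
```

```text
tcp [ 0.41896572 -0.20194642  0.10678637] [[-1.0, 0.004, 0.0], [0.004, 1.0, -0.0], [-0.0, -0.0, -1.0]] [ -5.6  13.9 -30.6  -0.  -45.5 -84.6]
s1 (array([0.5951, 0.248 , 0.048 ]), (85, np.float64(15.53125))) (130, np.float64(27.328125)) (array([0.59421068, 0.24666709, 0.05488085]), np.float64(0.00033136542427501787))
s2 (array([0.5944, 0.3488, 0.048 ]), (85, np.float64(14.53125))) (135, np.float64(14.0625)) (array([0.59447396, 0.34903429, 0.049524  ]), np.float64(0.001210042264180447))
B (array([0.5875, 0.0502, 0.022 ]), (85, np.float64(14.234375))) None None
C (array([0.59  , 0.1171, 0.015 ]), (60, np.float64(32.65625))) (120, np.float64(23.875)) (array([0.59017971, 0.11752046, 0.01824382]), np.float64(0.0016704063976155459))
0 far x+58 [(array([ 0.4698, -0.3799]), np.float32(85.2)), (array([ 0.479 , -0.3801]), np.float32(92.6))]
0 near x-58 [(array([ 0.3584, -0.3801]), np.float32(90.7)), (array([ 0.3645, -0.3802]), np.float32(82.5))]
0 left y+96 [(array([ 0.4174, -0.287 ]), np.float32(0.5)), (array([ 0.4173, -0.2804]), np.float32(1.2))]
0 right y-96 [(array([ 0.4173, -0.4767]), np.float32(178.9)), (array([ 0.4176, -0.4858]), np.float32(179.7))]
14 far x+58 [(array([ 0.4724, -0.38  ]), np.float32(86.2)), (array([ 0.479 , -0.3801]), np.float32(92.7))]
14 near x-58 [(array([ 0.3584, -0.38  ]), np.float32(90.8)), (array([ 0.3645, -0.3802]), np.float32(82.6))]
14 left y+96 [(array([ 0.4172, -0.2902]), np.float32(2.8)), (array([ 0.4174, -0.2834]), np.float32(7.7))]
14 right y-96 [(array([ 0.4174, -0.4767]), np.float32(0.4)), (array([ 0.4176, -0.4858]), np.float32(179.7))]
```

View pics/c12.png

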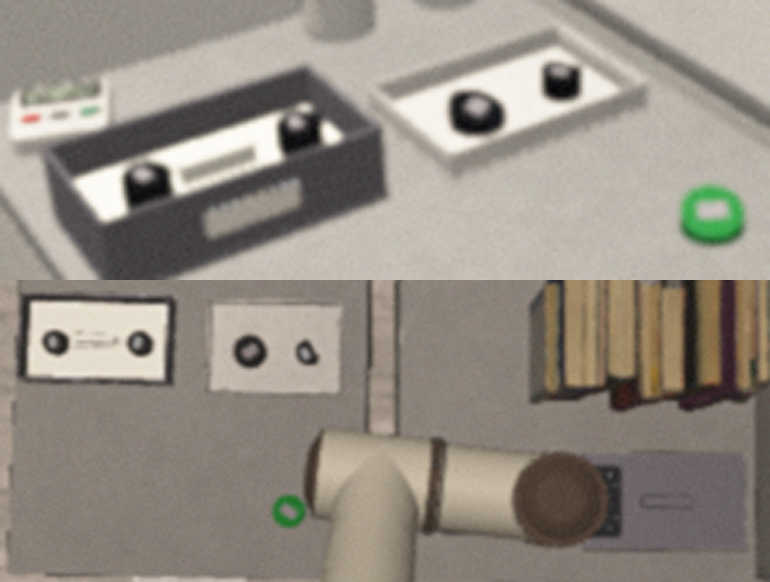

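Both narrow mounts stand on the plate at (55,342) and (140,342) in the top view. Both odd mounts are in the tray at (250,350) and (308,352). Lid next: centre it lengthwise on the bar's ends first.

{"method": "step_arm", "body": {"targets": "0 -3.58 0 -1; 0 -3.58 0 0; 0 -3.58 0 0; 0 -3.58 0 0; 0 -3.58 0 0; 0 0 0 0; 0 0 2.5 0; 0 0 2.5 0; 0 0 2.2 0; 0 0 1.6 0; 0 0 0 0; 0 0 0 0"}}

```text
time_s: 57.95
tcp_pos: [0.4236, -0.3781, 0.0179]
ee_rot: [[-1.0, -0.02, -0.001], [-0.02, 1.0, 0.001], [0.001, 0.001, -1.0]]
wrist_force: [0.5, -0.2, 1.0]
gripper_width: 0.919
gripper_force: 0.0
```

{"method": "step_arm", "body": {"targets": "0 0 0 0; 0 0 0 0; 0 0 0 0; 0 0 0 0; 0 0 0 0; 0 0 0 0; 0 0 0 0", "claw": 5.5}}

```text
time_s: 58.53
tcp_pos: [0.4232, -0.3797, 0.0193]
ee_rot: [[-1.0, -0.018, 0.001], [-0.018, 1.0, -0.001], [-0.001, -0.001, -1.0]]
wrist_force: [0.1, 0.6, 3.8]
gripper_width: 0.688
gripper_force: 30.0
```

{"method": "step_arm", "body": {"targets": "0 0 0 0; 0 0 0 0; 0 0 0 0; 0 0 -2 0; 0 0 -2.5 0; 0 0 0 -7; 0 0 0 -7; 0 0 0 -7; 0 0 0 -7; 0 0 0 -7; 0 0 0 -7; 0 0 0 -7", "claw": 7.5}}

```text
time_s: 59.53
tcp_pos: [0.4221, -0.379, 0.063]
ee_rot: [[-0.638, -0.77, -0.001], [-0.77, 0.638, 0.001], [0.0, 0.001, -1.0]]
wrist_force: [1.0, 0.2, 0.2]
gripper_width: 0.865
gripper_force: 0.0
```

{"method": "step_arm", "body": {"targets": "0 0 0 -7; 0 0 0 -7; 0 0 0 -7; 0 0 0 -7; 0 0 0 -7; 0 0 0 -6; 0 0.4 0 0; 0 0 0 0; 0 0 0 0; 0 0 0 0", "claw": 4.0}}

```text
time_s: 60.37
tcp_pos: [0.4184, -0.3794, 0.0635]
ee_rot: [[0.016, -1.0, -0.0], [-1.0, -0.016, 0.0], [-0.0, 0.0, -1.0]]
wrist_force: [0.6, 0.0, -1.2]
gripper_width: 0.461
gripper_force: 0.0
```

{"method": "step_arm", "body": {"targets": "0 0 2 0; 0 0 1.8 0; 0 0 0.7 0; 0 0 0 0; 0 0 0 0"}}

```text
time_s: 60.78
tcp_pos: [0.4187, -0.3795, 0.0186]
ee_rot: [[0.018, -1.0, -0.001], [-1.0, -0.018, -0.0], [0.0, 0.001, -1.0]]
wrist_force: [-0.1, -0.1, 0.0]
gripper_width: 0.457
gripper_force: 0.0
```

{"method": "step_arm", "body": {"targets": "0 0 0 0; 0 0 0 0; 0 0 0 0; 0 0 0 0; 0 0 0 0; 0 0 0 0; 0 0 0 0; 0 0 0 0", "claw": 0.4}}

```text
time_s: 61.45
tcp_pos: [0.4195, -0.3797, 0.0191]
ee_rot: [[0.018, -1.0, 0.002], [-1.0, -0.018, -0.001], [0.001, -0.002, -1.0]]
wrist_force: [1.4, 0.6, 1.7]
gripper_width: 0.132
gripper_force: 30.0
```

{"method": "step_arm", "body": {"targets": "0 0 -3.4 0; 0 0 -3.4 0; 0 0 -3.4 0; 0 0 0 1.3; -2 0 0 0; -3.6 0 0 0; -3.6 0 0 0; -3.6 0 0 0; -3.6 0 0 0; -3.6 0 0 0; -3.6 0 0 0; -3.6 0 0 0"}}

```text
time_s: 62.45
tcp_pos: [0.4182, -0.1059, 0.1196]
ee_rot: [[-0.006, -1.0, -0.003], [-1.0, 0.006, 0.0], [-0.0, 0.003, -1.0]]
wrist_force: [1.4, -0.5, -2.4]
gripper_width: 0.134
gripper_force: 30.0
```

{"method": "step_arm", "body": {"targets": "-3.5 -1.57 0 0; -3.5 -1.57 0 0; -3.5 -1.57 0 0; -3.5 -1.57 0 0; -3.5 -1.57 0 0; -3.5 -1.57 0 0; -3.5 -1.57 0 0; -3.5 -1.57 0 0; -3.5 -1.57 0 0; -3 -1.35 0 0; -2.5 -1.1 0 0; -2 -0.9 0 0"}}

```text
time_s: 63.45
tcp_pos: [0.5962, 0.2834, 0.1183]
ee_rot: [[-0.005, -1.0, -0.003], [-1.0, 0.005, -0.002], [0.002, 0.003, -1.0]]
wrist_force: [-0.1, 1.1, -1.6]
gripper_width: 0.132
gripper_force: 30.0
```

{"method": "step_arm", "body": {"targets": "0 0 0 0; 0 0 0 0; 0 0 0 0; 0 0 0 0"}}

```text
time_s: 63.78
tcp_pos: [0.5958, 0.2804, 0.1198]
ee_rot: [[-0.006, -1.0, -0.002], [-1.0, 0.006, -0.001], [0.001, 0.002, -1.0]]
wrist_force: [-0.6, 0.1, -2.1]
gripper_width: 0.135
gripper_force: 30.0
```

{"method": "step_arm", "body": {"targets": "-1 -0.35 0 0; -1 -0.32 0 0; 0 0 1.5 0; 0 0 1.4 0; 0 0 0 0; 0 0 0 0; 0 0 0 0; 0 0 0 0"}}

```text
time_s: 64.45
tcp_pos: [0.6043, 0.3023, 0.0929]
ee_rot: [[-0.005, -1.0, 0.002], [-1.0, 0.005, 0.001], [-0.001, -0.002, -1.0]]
wrist_force: [-0.7, 0.2, -2.5]
gripper_width: 0.134
gripper_force: 30.0
```

```bash
cat >> m.py <<'E'
def lidm(S,T,ctr,zp):
    "zp: top of lid plate; edges of the lid, both polarities"
    W={k:(ctr[0]+dx,ctr[1]+dy,zp) for k,dx,dy in(("L",.058,.096),("F",.058,-.096),("R",-.058,-.096),("N",-.058,.096))}
    for nm,c in(("scene",S),("top",T)):
        P={k:proj(c,v)[0] for k,v in W.items()}
        for a,b in("LF","FR","RN","NL"):
            A,B=P[a],P[b]
            if nm=="top":
                if a+b=="NL":continue
                if a+b=="LF":A=A+(B-A)*.65
                if a+b=="RN":B=A+(B-A)*.38
            i=0 if a+b in("FR","NL") else 1; u=np.array([.58,.62]) if i==0 else np.array([.23,.37])
            o=[]
            for sg in(1,-1):
                X=plane(c,edgepts(c,A,B,40,sg,2.5),zp)[:,:2]; p,d=line(X); rr=((X-p)@np.array([-d[1],d[0]])).std()
                o.append((((u-p[i])/d[i]*d[1-i]+p[1-i]).round(4).tolist(),rr.round(4)))
            print(nm,a+b,"bright inside",*o[0],"| dark inside",*o[1])
E
python3 - <<'E'
from m import *
s=sense();t=s["tcp_pos"];print("tcp",t,s["moment"],s["wrist_force"])
S,T=snap("scene",15),snap("top",15); lidm(S,T,(t[0]-.002,t[1]),t[2]-.019+.014)
E
```

```text
tcp [0.60425132 0.3022808  0.09285959] [0.03355733 0.04383815 0.00831843] [-0.70155421  0.19813813 -2.45817373]
scene LF bright inside [0.6545, 0.6551] 0.0048 | dark inside [0.6738, 0.661] 0.0038
scene FR bright inside [0.1997, 0.201] 0.0039 | dark inside [0.2079, 0.2059] 0.0025
scene RN bright inside [0.543, 0.5434] 0.0017 | dark inside [0.5535, 0.551] 0.009
scene NL bright inside [0.3992, 0.3975] 0.0005 | dark inside [0.3975, 0.4031] 0.0032
top LF bright inside [0.6583, 0.6512] 0.0067 | dark inside [0.6613, 0.6597] 0.0014
top FR bright inside [0.207, 0.2071] 0.0013 | dark inside [0.1987, 0.1984] 0.0009
top RN bright inside [0.5486, 0.5448] 0.0017 | dark inside [0.539, 0.5366] 0.0012
```

{"method": "step_arm", "body": {"targets": "0.1 0.15 0 0; 0 0 0.8 0; 0 0 0.7 0; 0 0 0 0; 0 0 0.4 0; 0 0 0.4 0; 0 0 0 0; 0 0 0 0"}}

```text
time_s: 65.22
tcp_pos: [0.6019, 0.3006, 0.0681]
ee_rot: [[-0.005, -1.0, -0.001], [-1.0, 0.005, -0.001], [0.001, 0.001, -1.0]]
wrist_force: [-0.2, 0.7, -2.0]
gripper_width: 0.131
gripper_force: 30.0
```

```bash
python3 - <<'E'
from m import *
s=sense();t=s["tcp_pos"];print("tcp",t,s["moment"],s["wrist_force"])
E
```

```text
tcp [0.601854   0.30062365 0.06809103] [ 0.01826095  0.07028488 -0.06526768] [-0.22206867  0.72984826 -2.03883653]
```

The skirt is past the rim and free. Seat it.

{"method": "step_arm", "body": {"targets": "0 0 0.3 0; 0 0 0.15 0; 0 0 0 0; 0 0 0 0; 0 0 0 0"}}

```text
time_s: 65.63
tcp_pos: [0.602, 0.3007, 0.0641]
ee_rot: [[-0.005, -1.0, 0.0], [-1.0, 0.005, 0.0], [-0.0, -0.0, -1.0]]
wrist_force: [-0.3, 0.3, -2.7]
gripper_width: 0.139
gripper_force: 30.0
```

{"method": "step_arm", "body": {"targets": "0 0 0.1 0; 0 0 0 0; 0 0 0 0"}}

```text
time_s: 65.88
tcp_pos: [0.6021, 0.3008, 0.0632]
ee_rot: [[-0.005, -1.0, 0.0], [-1.0, 0.005, 0.0], [-0.0, -0.0, -1.0]]
wrist_force: [0.7, 0.2, -1.0]
gripper_width: 0.136
gripper_force: 30.0
```

{"method": "step_arm", "body": {"targets": "0 0 0.1 0; 0 0 0 0; 0 0 0 0"}}

```text
time_s: 66.13
tcp_pos: [0.6021, 0.3008, 0.0631]
ee_rot: [[-0.005, -1.0, 0.001], [-1.0, 0.005, 0.0], [-0.0, -0.001, -1.0]]
wrist_force: [-2.4, -1.5, 5.0]
gripper_width: 0.136
gripper_force: 30.0
```

Seated: 5 N at exactly the closed height. Release, retreat and check.

{"method": "step_arm", "body": {"targets": "0 0 0 0; 0 0 0 0; 0 0 0 0; 0 0 0 0; 0 0 -1 0; 0 0 -3 0; 0 0 -4 0; 2 2 0 0; 3.5 2 0 0; 3.5 2 0 0; 3.5 2 0 0; 3.5 2 0 0", "claw": 3.5}}

```text
time_s: 67.13
tcp_pos: [0.5002, 0.1399, 0.1428]
ee_rot: [[-0.004, -1.0, 0.001], [-1.0, 0.004, 0.0], [-0.0, -0.001, -1.0]]
wrist_force: [-0.0, -0.5, 1.2]
gripper_width: 0.402
gripper_force: 0.0
```

{"method": "step_arm", "body": {"targets": "4 0 0 0; 4 0 0 0; 4 0 0 0; 4 0 0 0; 4 0 0 0; 4 0 0 0; 2 0 0 0; 0 0 0 0; 0 0 0 0; 0 0 0 0"}}

```text
time_s: 67.97
tcp_pos: [0.5001, -0.1186, 0.1425]
ee_rot: [[-0.005, -1.0, 0.001], [-1.0, 0.005, 0.0], [-0.0, -0.001, -1.0]]
wrist_force: [-0.4, 0.4, -0.6]
gripper_width: 0.4
gripper_force: 0.0
```

```bash
python3 - <<'E'
from m import *
s=sense();t=s["tcp_pos"];print("tcp",t,s["time_s"])
S,T=snap("scene",16),snap("top",16); lidm(S,T,(.5995,.3),.058)
for n,X in(("B",(.5875,.0502,.022)),("C",(.59,.117,.015))):
    for c,c0 in((T,load("top14")),(S,load("scene14"))):
        p=proj(c,X)[0]; u,v=steel(c0,p,8),steel(c,p,8); print(n,(v[0]-u[0]).round(2),round(u[2]),round(v[2]))
# difference image outside the arm: any stray dark mounts on the table?
g=cv2.cvtColor(T["frame"],6); n,l,st,ce=cv2.connectedComponentsWithStats((g[228:282,158:280]<80).astype(np.uint8)); print([ (x.tolist(),c.round(0).tolist()) for x,c in zip(st[1:],ce[1:]) if x[4]>12])
# lid bar: side length scene at plate height both near and far edges as level check
for y in (.396,.204):
    print(proj(S,[(.5416,y,.044),(.5416,y,.058)]).round(1).tolist())
E
```

```text
tcp [ 0.50010961 -0.1185637   0.142493  ] 67.9667
scene LF bright inside [0.6693, 0.6683] 0.0106 | dark inside [0.6582, 0.6563] 0.0017
scene FR bright inside [0.2014, 0.1974] 0.0039 | dark inside [0.2025, 0.2054] 0.0017
scene RN bright inside [0.5416, 0.5419] 0.0015 | dark inside [0.5496, 0.5327] 0.0094
scene NL bright inside [0.3973, 0.3963] 0.0007 | dark inside [0.3935, 0.3998] 0.0028
top LF bright inside [0.6547, 0.6475] 0.0068 | dark inside [0.6596, 0.6548] 0.0012
top FR bright inside [0.208, 0.208] 0.001 | dark inside [0.2003, 0.1999] 0.0011
top RN bright inside [0.5422, 0.5553] 0.002 | dark inside [0.535, 0.5359] 0.0013
B [0.01 0.01] 39 39
B [-0.01  0.02] 61 61
C [-0.01  0.  ] 96 96
C [-0.02  0.01] 96 95
[([69, 0, 5, 21, 47], [70.0, 10.0]), ([114, 0, 7, 21, 70], [116.0, 13.0])]
[[123.0, 266.1], [121.9, 260.1]]
[[209.1, 235.4], [208.7, 229.9]]
```

The lid edges fit a level plate at 58 mm centred on the box: 0.657/0.5417 in x and 0.397/0.204 in y. The odd mounts haven't moved from the tray. Handing in.

```bash
python3 - <<'E'
from station import r
print(r.finish_job())
E
```

```text
the job is handed in; nothing more can be done
None
```

The job is handed in after about 68 s of robot time, and no verdict came back: by my camera checks the four wide mounts, the separator and the two narrow mounts are packed in the box with the lid level and fully down, the chipped and slanted mounts are in the reject tray, and no short mount was present.

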